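# Pack the spice pots and clamp the canister's camlock lid

## Task

Pack away the spices: lift the wooden cover off the green canister and lay it flat on the chapati board near its middle, then stand every glass spice pot on the counter upright inside the canister; the glass is thin, so never grip a pot with 20 N or more. Then push the clip-on lid fully home over the canister's grooved neck with both cam arms still up, and swing the two arms all the way down one after the other, leaving the salt jar and the yellow tin where they stand.

Things in the scene. Friction and masses are not known exactly. Their poses are not given: they have to be found in the camera images.
- canister: green plastic canister fixed to the counter, open at the top: outside diameter 152 mm, 90 mm to its rim. Origin: centre of its underside on the counter, z up. Its neck is a grooved adaptor: a groove (radius 71 mm, 60 to 79 mm above the origin) under a collar (radius 76 mm, 79 to 90 mm up)
- canister_rim (a point): centre of the canister's mouth at rim height, 90 mm up. On the rim stands a stiff black rubber gasket ring, 5 mm tall (90 to 95 mm up): it carries the cover or the lid, but when pressed with more than about 10 N it sinks flush with the rim and stays so
- canister_floor (a point): centre of the canister's flat inner floor, 22 mm above the canister's origin; the round well above it has a radius of 70 mm
- cover: round beech dust cover, 250 g, lying on the canister's gasket at the start. Origin: centre of its underside, z up. From there up: a boss of radius 66 mm, 8 mm thick, hanging inside the canister's mouth; a disc of radius 78 mm from 8 to 16 mm; a round knob 24 mm in diameter from 16 to 46 mm
- board: round beech chapati board, 220 mm in diameter, 18 mm thick, fixed, lying on the counter left or right of the canister. Origin: centre of its underside
- lid: white camlock lid, 400 g, on the counter, left or right. Origin: centre of the skirt's lower edge, z up. Skirt: inside radius 79, outside 82, 30 mm deep to the underside of the 5 mm top plate. Cam arms on its +x and -x sides. Fully home (any yaw), gasket pressed flush, its origin is 60 mm above the canister's (65 while only resting on it), and it stays there
- lid_bar (a point): middle of the blue grip bar on the lid, 52 mm above the lid's origin: 60 mm long along the lid's x axis, 20 mm wide along y, its top 63 mm and its foot 35 mm above the lid's origin
- cam_a_hinge (a point): hinge point of cam arm A, on the lid's +x side: 87 mm from the lid's axis, 14 mm above its lower edge; the hinge axis runs along the lid's y
- cam_b_hinge (a point): hinge point of cam arm B, on the lid's -x side, likewise (87 mm from the axis, 14 mm up)
- cam_a (a joint): angle (rad) of cam arm A, a steel bar with a red end, reaching 50 mm (55 with the red end) from its hinge, 14 mm wide, 5 mm thick, centred on the hinge. 0: open, slanting outward and up, 65 degrees above level; grows as it swings out and down: 1.13 level, 2.67 the stop, hanging down beside the canister, its brass cam in the groove. Starts at 0 to 0.22, stays where left; 0.08 N m moves it
- cam_b (a joint): angle (rad) of cam arm B on the lid's -x side, same build and same meaning (0 open, slanting up; 1.13 level; 2.67 fully down). The arms can be swung down only with the lid on the canister
- pot1: squat spice pot of thin glass, a cylinder 36 mm in diameter and 34 mm tall with a heavy foot and a grey metal cap (filling: orange), about 90 g, standing on the counter. Origin: centre of its underside, z up. It breaks if gripped with 20 N or more (each finger; 40 N in all); 5 N of grip carries it. Two to four of the five pots are present in a run; absent ones read None
- pot2: squat spice pot of thin glass, a cylinder 36 mm in diameter and 34 mm tall with a heavy foot and a grey metal cap (filling: dark red), about 90 g, standing on the counter. Origin: centre of its underside, z up. It breaks if gripped with 20 N or more (each finger; 40 N in all); 5 N of grip carries it. Two to four of the five pots are present in a run; absent ones read None
- pot3: squat spice pot of thin glass, a cylinder 36 mm in diameter and 34 mm tall with a heavy foot and a grey metal cap (filling: brown), about 90 g, standing on the counter. Origin: centre of its underside, z up. It breaks if gripped with 20 N or more (each finger; 40 N in all); 5 N of grip carries it. Two to four of the five pots are present in a run; absent ones read None
- pot4: squat spice pot of thin glass, a cylinder 36 mm in diameter and 34 mm tall with a heavy foot and a grey metal cap (filling: yellow), about 90 g, standing on the counter. Origin: centre of its underside, z up. It breaks if gripped with 20 N or more (each finger; 40 N in all); 5 N of grip carries it. Two to four of the five pots are present in a run; absent ones read None
- pot5: squat spice pot of thin glass, a cylinder 36 mm in diameter and 34 mm tall with a heavy foot and a grey metal cap (filling: olive green), about 90 g, standing on the counter. Origin: centre of its underside, z up. It breaks if gripped with 20 N or more (each finger; 40 N in all); 5 N of grip carries it. Two to four of the five pots are present in a run; absent ones read None
- salt: bystander, not to be moved by more than 30 mm: glass salt jar, 44 mm wide, 75 mm tall, behind the board or the lid; origin under its centre
- baking_tin: bystander, not to be moved by more than 30 mm: yellow baking powder tin, 60 mm wide, 80 mm tall, behind the board or the lid; origin under its centre
Things that resemble listed ones, but are neither listed nor needed, are in the scene too. What is shaped like the pot3 but pink is not meant.

How it is judged (in metres and radians):
On the way, in this order (a step that is already met when the one before it is completed fails the run):
1. the wooden cover lies flat on the chapati board, let go (horizontal distance between cover and board below 0.06 m and z of cover in the frame of board below 0.023 m and angle between cover's own z axis and vertical below 0.1 rad and contact force between the fingers and cover below 0.1 N and linear speed of cover below 0.05 m/s), for 0.2 s.
2. every pot present stands upright inside the canister (horizontal distance between each of pot1, pot2, pot3, pot4, pot5 and canister below 0.056 m and z of each of pot1, pot2, pot3, pot4, pot5 in the frame of canister below 0.04 m and angle between each of pot1, pot2, pot3, pot4, pot5's own z axis and vertical below 0.3 rad), for 0.2 s.
3. the lid is pushed fully home on the canister's neck, both cam arms still up (z of lid in the frame of canister between 0.05 and 0.0623 m and horizontal distance between lid and canister below 0.006 m and angle between lid's own z axis and vertical below 0.04 rad and value of joint each of cam_a, cam_b below 1 rad), for 0.2 s.
4. one cam arm is all the way down and the other still up, lid home (z of lid in the frame of canister between 0.05 and 0.0623 m and horizontal distance between lid and canister below 0.006 m and angle between lid's own z axis and vertical below 0.04 rad and ((value of joint cam_a above 2.4 rad and value of joint cam_b below 1 rad) or (value of joint cam_b above 2.4 rad and value of joint cam_a below 1 rad))), for 0.2 s.
5. both cam arms are all the way down, lid home (z of lid in the frame of canister between 0.05 and 0.0623 m and horizontal distance between lid and canister below 0.006 m and angle between lid's own z axis and vertical below 0.04 rad and value of joint each of cam_a, cam_b above 2.4 rad), for 0.2 s.
At the end, for the whole second after the job is handed in: The cover lies flat on the chapati board (within 60 mm of its middle), every pot present is inside the canister, the lid is home (within 2.3 mm of fully down, 6 mm of centred) and both cam arms are down (joint above 2.4 rad), all at rest (all of step 5 and horizontal distance between cover and board below 0.06 m and z of cover in the frame of board below 0.023 m and angle between cover's own z axis and vertical below 0.1 rad and horizontal distance between each of pot1, pot2, pot3, pot4, pot5 and canister below 0.056 m and z of each of pot1, pot2, pot3, pot4, pot5 in the frame of canister below 0.04 m and linear speed of each of lid, cover below 0.02 m/s); the robot touches nothing.
It fails at once if a glass pot is gripped with 20 N or more (the two fingers' forces add up to over 40 N) (contact force between the fingers and pot1 above 40 N or contact force between the fingers and pot2 above 40 N or contact force between the fingers and pot3 above 40 N or contact force between the fingers and pot4 above 40 N or contact force between the fingers and pot5 above 40 N).
It fails at once if the salt jar or the yellow tin is moved by more than 30 mm (distance of any of salt, baking_tin from where it was at the start of the episode above 0.03 m).
Of pot1, pot2, pot3, pot4, pot5 only 2 to 4 are there at a start; the rules pass over those that are not, and their reading is None.
At some moment in a run one of pot1, pot2, pot3, pot4, pot5 may be knocked a few centimetres aside while the robot is not near it.
It also fails if it takes over 210 s, if anything falls off the work surface, if the arm or the gripper's body presses on something with over 40 N, if the wrist force passes 120 N, or if a joint passes its speed limit or range.

## Robot

A 6-joint arm with a two-finger parallel gripper is mounted at the origin on the work surface. World frame = base frame: x ahead of the robot, y to its left, z up, the work surface at z = 0. Lengths are in m, angles in degrees, forces in N, time in s.
With the tool pointing down it reaches from about 0.425 to 1.125 m from the base axis. Payload 14.9 kg.
Tool frame: the origin (TCP) lies at the very end of the fingers, on their centre line; the grasp point (between the pads) lies 19 mm behind it (r.grasp_offset is the distance from the TCP to the grasp point, in m); z points along the fingers, y is the direction in which the jaws open and shut (so a half turn about z gives the same grasp; the last joint's range is limited). The gripper opens to 91 mm and grips with 3 to 60 N. Pads are 32 mm wide; open, the fingers measure 118 mm over their backs; the gripper's body (76 mm by 178 mm) begins 60 mm behind the grasp point.
Start: joints at [-68.944, 21.709, 99.362, -0, 58.929, -1.908], TCP at [0.273, -0.645, 0.214] pointing down, gripper open.
Joint ranges: [-158.91, 158.91], [-42.39, 125.64], [0.06, 152.35], [-60.88, 240.88], [17.5, 164.5], [-176.32, 176.32]. Speed limits (degrees/s): [108.29, 108.29, 136.94, 180, 180, 180].

## Interface

Orientations are given as a 3x3 rotation matrix whose columns are the frame's x, y, z axes.
In Python, from bench import status, snapshot, calibration, r gives the robot as it stands.
- The arm moves only by the tool carry_out, never from a script. Its argument "increments" is text: rows parted by semicolons, each of 7 numbers parted by spaces: the turn, a rotation vector about the tool's x, y, z in rad, then the shift along the tool's x, y, z in mm, then the closure, from -1 (fully open) to 1 (shut), so that 0 is half open. In form: wx wy wz dx dy dz grip; .... A call has 1 to 12 rows; each row shifts and turns the pose as measured when the row begins, along the tool's axes as they then stand; what a row does not reach is not made up. A row lasts 1/10 s, in which the tool goes at most 50 mm and 8.59 degrees, less where a joint would pass 70% of its speed; a pose out of reach is approached as far as the arm can. A call is refused whole if a number of a shift passes 50 or a number of a turn 0.15, either way. A call with a gripper value outside its range is refused whole. The fingers move at their own pace and stop on an object; "force" is the grip in N (left out, the last holds). Time passes only in rows, so rows that do not move let the fingers close. It gives the time, the measured TCP pose, the force and the opening at its end, in the units of the state.
- status.get_state(): the state, without advancing time (a new reading comes with each control period).
- snapshot(name): name is "scene" or "top" or "wrist"; returns the picture (420x560x3 uint8, blue, green, red); there is no depth.
- calibration(name): a dict with "K" (3x3 intrinsics, pixels), "cam_to_world" (4x4, takes a point from camera to world coordinates); the wrist camera has in their place "tool_from_camera" (4x4, takes a point from camera to tool coordinates, whose origin is the TCP and whose axes are the flange's). Camera axes: x right, y down, z forward; pixel columns grow to the right and rows downward; lengths in m; the calibration is good to about 2 mm. The wrist camera is an equidistant fisheye: a pixel r from the principal point sees the ray r / f radians off the axis. A picture is of the moment at which its call begins: read the wrist's pose just before it. calibration takes no time and is no camera call.
- r.finish_job(): hands the job in, once; it reports no verdict.
The state is a dict: "clock": time; "joints": joint angles; "dq": joint speeds; "tau": joint torques, N m; "tool_pos": TCP position; "tcp_rot": TCP orientation; "wrist_force": force on the tool from outside, world axes, zero at the start; "ft_torque": the same for the moment, N m; "opening": finger opening in m.
Only numpy, scipy, OpenCV 4.12 (cv2) and the standard library are available. Lean on these libraries where they do the work, as an engineer would, in place of code of your own. Each camera call takes 0.05 s, during which the arm holds its last target.

## Working session

There is one attempt and no reset: what is moved stays moved. The work goes in short steps, Python scripts to look and compute and a tool call to move; the robot and the scene stay as the last step left them, time stands still between calls to the robot, and variables do not carry over. Pictures are saved under pics/ and viewed, and the job is handed in when it is done.

Besides the shell and the picture viewer there is one more tool, called after "Emit:" as name(argument=value, ...), one argument or row to a line, values as JSON. carry_out: Moves the arm, as the interface text tells. Its arguments: {"type":"object","properties":{"increments":{"type":"string"},"force":{"type":"number"}},"required":["increments"]}

```bash
ls; mkdir -p pics
python3 - <<'E'
from bench import status, snapshot, calibration, r
import cv2
print(status.get_state())
for n in ["scene","top","wrist"]:
    cv2.imwrite(f"pics/{n}0.png",snapshot(n)); print(n,calibration(n))
E
```

```text
pics
{'clock': 0.0, 'joints': array([-6.89435726e+01,  2.17395054e+01,  9.93936540e+01,  7.42109841e-04,
        5.89285726e+01, -1.90669125e+00]), 'dq': array([ 0.04603353, -0.03574911, -0.0670924 ,  0.108391  , -0.05441764,
       -0.01234666]), 'tau': array([-4.77268295e-04, -7.63710093e+01, -4.34366941e+01,  6.51282747e-02,
        4.24508366e-02, -1.37623340e-05]), 'tool_pos': array([ 0.27297275, -0.64417146,  0.21329307]), 'tcp_rot': array([[ 9.20758796e-01,  3.90132155e-01, -3.76752553e-04],
       [ 3.90132334e-01, -9.20758244e-01,  1.00946984e-03],
       [ 4.69286231e-05, -1.07646158e-03, -9.99999420e-01]]), 'wrist_force': array([-0.08642746,  0.08194898, -0.63089007]), 'ft_torque': array([ 0.02566975, -0.01594165,  0.01535768]), 'opening': 0.0910875130879649}
scene {'K': array([[401.58839856,   0.        , 279.74533763],
       [  0.        , 401.58839856, 206.30223497],
       [  0.        ,   0.        ,   1.        ]]), 'cam_to_world': array([[-0.40495955,  0.69367113, -0.59567452,  1.14995182],
       [ 0.91421527,  0.29666198, -0.27604731,  0.24423467],
       [-0.014
[... 365 characters left out ...]
994297,  0.00906103,  0.00565286,  0.02443676],
       [-0.00654201, -0.10131132, -0.99483326,  1.18740718],
       [ 0.        ,  0.        ,  0.        ,  1.        ]])}
wrist {'K': array([[325.1922621 ,   0.        , 276.85135416],
       [  0.        , 325.1922621 , 211.82292282],
       [  0.        ,   0.        ,   1.        ]]), 'tool_from_camera': array([[ 9.34878108e-04, -9.58443427e-01, -2.85281131e-01,
         8.06277644e-02],
       [ 9.99999257e-01,  6.72802088e-04,  1.01666266e-03,
         8.22476578e-04],
       [-7.82475907e-04, -2.85281869e-01,  9.58443344e-01,
        -1.70877529e-01],
       [ 0.00000000e+00,  0.00000000e+00,  0.00000000e+00,
         1.00000000e+00]])}
```

View pics/scene0.png

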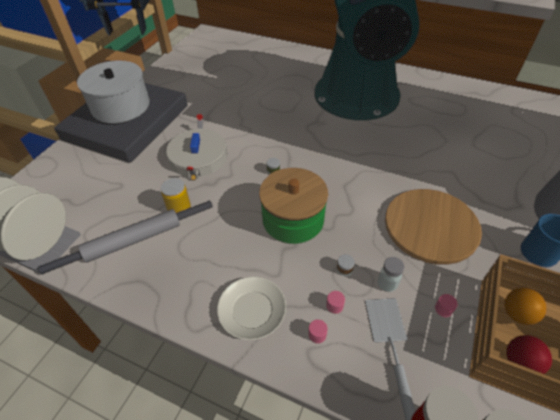

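View pics/top0.png

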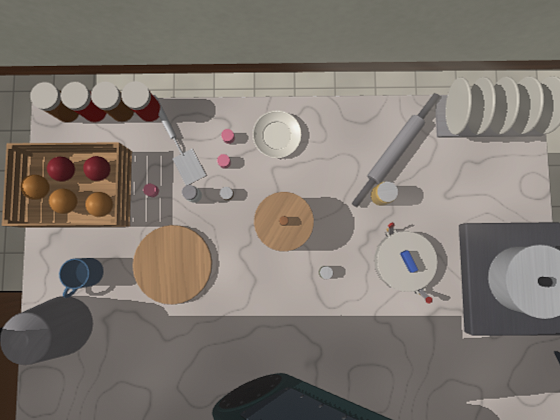

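View pics/wrist0.png

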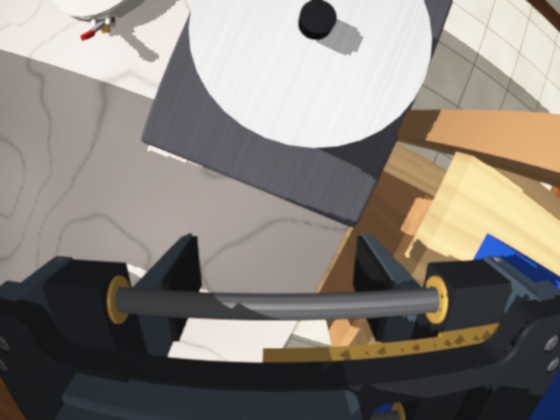

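```bash
cat > h.py <<'E'
import numpy as np, cv2
from bench import status, snapshot, calibration, r
def ray(n,u,v,st=None):
    c=calibration(n);K=c["K"];x=(u-K[0,2])/K[0,0];y=(v-K[1,2])/K[1,1]
    if n=="wrist":
        th=np.hypot(x,y);d=np.array([x/th*np.sin(th),y/th*np.sin(th),np.cos(th)])
        T=np.eye(4);st=st or status.get_state();T[:3,:3]=st["tcp_rot"];T[:3,3]=st["tool_pos"];M=T@c["tool_from_camera"]
    else: d=np.array([x,y,1.]);M=c["cam_to_world"]
    return M[:3,3],M[:3,:3]@d
def pt(n,u,v,z,st=None):
    o,d=ray(n,u,v,st);return o+d*(z-o[2])/d[2]
def proj(n,p,st=None):
    c=calibration(n);K=c["K"]
    if n=="wrist":
        T=np.eye(4);st=st or status.get_state();T[:3,:3]=st["tcp_rot"];T[:3,3]=st["tool_pos"];M=T@c["tool_from_camera"]
    else: M=c["cam_to_world"]
    q=M[:3,:3].T@(np.asarray(p)-M[:3,3])
    if n=="wrist":
        th=np.arctan2(np.hypot(q[0],q[1]),q[2]);ph=np.arctan2(q[1],q[0]);return K[0,2]+K[0,0]*th*np.cos(ph),K[1,2]+K[1,1]*th*np.sin(ph)
    return K[0,2]+K[0,0]*q[0]/q[2],K[1,2]+K[1,1]*q[1]/q[2]
E
python3 - <<'E'
from h import *
P=lambda *a:print(a,pt(*a).round(4))
P("top",226,194,.034);P("scene",346,260,.034)
P("top",326,271,.034);P("scene",273,163,.034)
P("top",173,264,.018);P("scene",434,224,.018)
P("top",284.5,220.5,.141);P("scene",294,183,.141)
P("top",283.5,221,.111)
P("top",408,261,.06);P("scene",196,142,.06)
P("top",190,191,.075);P("top",386,192,.08)
a=cv2.imread("pics/top0.png");b=cv2.imread("pics/scene0.png")
t=np.hstack([cv2.resize(a[160:300,180:340],(400,350),interpolation=2),cv2.resize(a[210:310,360:460],(350,350),interpolation=2)])
cv2.imwrite("pics/c1.png",t)
t=np.hstack([cv2.resize(b[130:290,240:400],(400,400),interpolation=2),cv2.resize(b[100:220,150:250],(333,400),interpolation=2)])
cv2.imwrite("pics/c2.png",t)
E
```

```text
('top', 226, 194, 0.034) [0.6569 0.17   0.034 ]
('scene', 346, 260, 0.034) [0.6592 0.1705 0.034 ]
('top', 326, 271, 0.034) [ 0.4427 -0.1036  0.034 ]
('scene', 273, 163, 0.034) [ 0.4434 -0.1001  0.034 ]
('top', 173, 264, 0.018) [0.4645 0.3185 0.018 ]
('scene', 434, 224, 0.018) [0.4708 0.3273 0.018 ]
('top', 284.5, 220.5, 0.141) [0.5741 0.0096 0.141 ]
('scene', 294, 183, 0.141) [0.587  0.0185 0.141 ]
('top', 283.5, 221, 0.111) [0.5749 0.0118 0.111 ]
('top', 408, 261, 0.06) [ 0.4686 -0.3198  0.06  ]
('scene', 196, 142, 0.06) [ 0.4744 -0.314   0.06  ]
('top', 190, 191, 0.075) [0.6604 0.2616 0.075 ]
('top', 386, 192, 0.08) [ 0.6521 -0.2625  0.08  ]
```

View pics/c1.png

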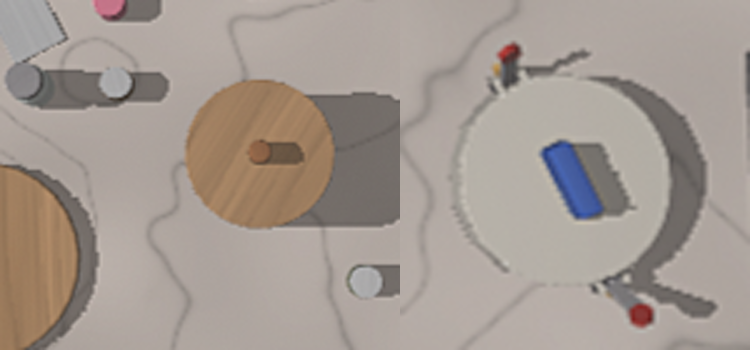

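View pics/c2.png

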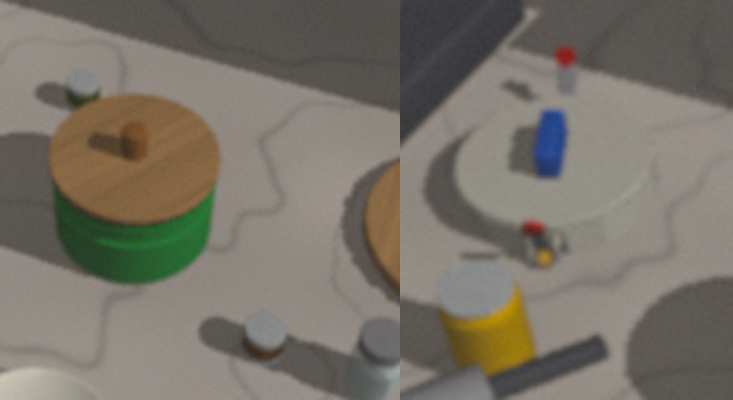

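Emit:
carry_out(
  increments="0 0 0.135 0 0 -30 -1;0 0 0.135 0 0 -30 -1;0 0 0.135 0 0 -20 -1;0 0 0 20 -44 0 -1;0 0 0 20 -44 0 -1;0 0 0 20 -44 0 -1;0 0 0 20 -44 0 -1;0 0 0 20 -44 0 -1;0 0 0 20 -44 0 -1;0 0 0 20 -44 0 -1;0 0 0 20 -44 0 -1;0 0 0 20 -44 0 -1",
)

```text
clock: 1.35
tool_pos: [0.4637, -0.2419, 0.2951]
tcp_rot: [[1.0, -0.029, -0.001], [-0.029, -1.0, 0.003], [-0.001, -0.003, -1.0]]
wrist_force: [1.0, -0.2, -0.4]
opening: 0.091
```

Emit:
carry_out(
  increments="0 0 -0.03 19 -44 0 -1;0 0 0 19 -44 0 -1;0 0 0 19 -44 0 -1;0 0 0 19 -44 0 -1;0 0 0 19 -44 0 -1;0 0 0 10 -20 0 -1;0 0 0 0 0 0 -1;0 0 0 0 0 0 -1",
)

```text
clock: 2.15
tool_pos: [0.5727, 0.014, 0.2956]
tcp_rot: [[1.0, 0.008, -0.001], [0.008, -1.0, 0.003], [-0.001, -0.003, -1.0]]
wrist_force: [0.2, -0.3, -0.6]
opening: 0.0914
```

Run:
```python
from h import *
s=status.get_state();print(s["tool_pos"],s["tcp_rot"].round(3));im=snapshot("wrist");cv2.imwrite("pics/w1.png",im)
print(proj("wrist",[.58,.015,.103],s))
for P in [("top",284.5,220.5,.133),("scene",294,183,.133),("top",284,221,.103),("scene",294,194,.103)]:print(P,pt(*P).round(4))
```

```text
[0.5727416  0.01398066 0.29559211] [[ 1.     0.008 -0.001]
 [ 0.008 -1.     0.003]
 [-0.001 -0.003 -1.   ]]
(np.float64(275.508888851429), np.float64(182.80703234603453))
('top', 284.5, 220.5, 0.133) [0.5747 0.0095 0.133 ]
('scene', 294, 183, 0.133) [0.5798 0.0156 0.133 ]
('top', 284, 221, 0.103) [0.5755 0.0104 0.103 ]
('scene', 294, 194, 0.103) [0.5842 0.0178 0.103 ]
```

View pics/w1.png

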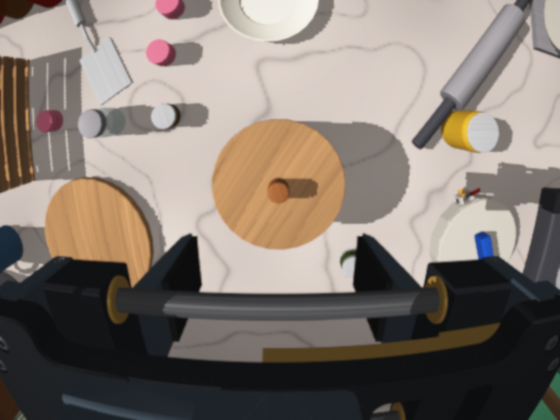

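```bash
cat >> h.py <<'E'
def fitcirc(n,im,mask,z,st=None):
    cs,_=cv2.findContours(mask.astype(np.uint8),cv2.RETR_EXTERNAL,cv2.CHAIN_APPROX_NONE)
    c=max(cs,key=cv2.contourArea)[:,0,:]
    P=np.array([pt(n,u,v,z,st)[:2] for u,v in c])
    A=np.c_[2*P,np.ones(len(P))];x=np.linalg.lstsq(A,(P**2).sum(1),rcond=None)[0]
    for _ in range(3):
        res=np.abs(np.hypot(*(P-x[:2]).T)-np.sqrt(x[2]+x[0]**2+x[1]**2));k=res<=np.percentile(res,80)
        x=np.linalg.lstsq(A[k],(P[k]**2).sum(1),rcond=None)[0]
    R=np.sqrt(x[2]+x[0]**2+x[1]**2);return x[:2].round(4),R.round(4),res.mean().round(4)
E
python3 - <<'E'
from h import *
im=cv2.imread("pics/w1.png");s=status.get_state();hsv=cv2.cvtColor(im,cv2.COLOR_BGR2HSV)
print(hsv[160,250],hsv[183,276],hsv[150,360],hsv[100,250])
m=(hsv[...,1]>85)&(hsv[...,0]<25)&(hsv[...,2]>90)
m1=m.copy();m1[:,:205]=0;m1[:,352:]=0;m1[:110]=0;m1[255:]=0
print(fitcirc("wrist",im,m1,.103,s))
k=(hsv[...,1]>150)&(hsv[...,0]<15);k[:170]=0;k[205:]=0;k[:,:262]=0;k[:,:292]=k[:,:292];k[:,292:]=0
print(fitcirc("wrist",im,k,.133,s))
cv2.imwrite("pics/k.png",cv2.resize(np.hstack([im[160:210,250:320]]),(700,500)))
E
```

```text
[ 15 125 200] [ 12 167 147] [ 11  27 131] [ 10  21 218]
(array([0.5757, 0.0115]), np.float64(0.0763), np.float64(0.0003))
(array([0.5777, 0.0118]), np.float64(0.0119), np.float64(0.0006))
```

View pics/k.png

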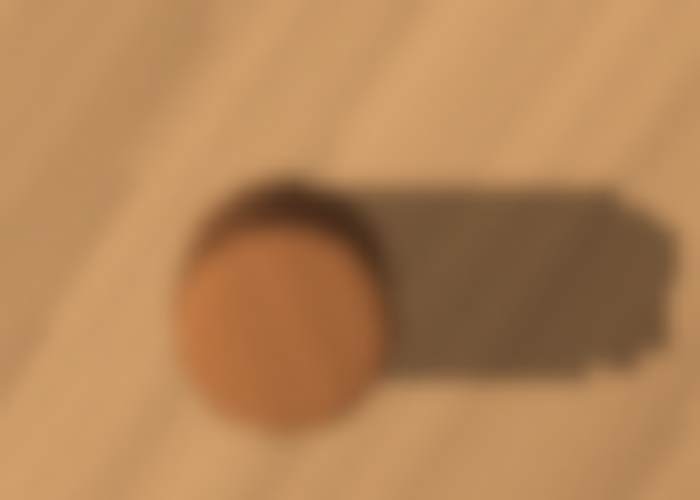

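Emit:
carry_out(
  increments="0 0 0 3 2.5 40 -1;0 0 0 0 0 40 -1;0 0 0 0 0 40 -1;0 0 0 0 0 40 -1;0 0 0 0 0 20 -1;0 0 0 0 0 5 -1;0 0 0 0 0 0 -1",
  force=30,
)

```text
clock: 2.9
tool_pos: [0.5753, 0.0039, 0.107]
tcp_rot: [[1.0, -0.002, 0.004], [-0.002, -1.0, 0.003], [0.004, -0.003, -1.0]]
wrist_force: [0.6, 0.6, 0.5]
opening: 0.091
```

Run:
```python
from h import *
im=cv2.imread("pics/top0.png");hsv=cv2.cvtColor(im,cv2.COLOR_BGR2HSV)
m=(hsv[...,1]>85)&(hsv[...,0]<25)&(hsv[...,2]>90)
b=m.copy();b[:220]=0;b[:,:131]=0;b[:,230:]=0
print("board",fitcirc("top",im,b,.018))
b=m.copy();b[:,:245]=0;b[:,325:]=0;b[:180]=0;b[270:]=0
print("cover top",fitcirc("top",im,b,.103))
```

```text
board (array([0.4649, 0.322 ]), np.float64(0.1072), np.float64(0.0007))
cover top (array([0.576 , 0.0122]), np.float64(0.0754), np.float64(0.0007))
```

Emit:
carry_out(
  increments="0 0 0 0.5 -7.5 0 -1;0 0 0 0 0 0 -1;0 0 0 0 0 0 0.5;0 0 0 0 0 0 1;0 0 0 0 0 0 1;0 0 0 0 0 0 1;0 0 0 0 0 0 1;0 0 0 0 0 0 1",
  force=30,
)

```text
clock: 3.7
tool_pos: [0.5787, 0.0113, 0.1126]
tcp_rot: [[1.0, -0.002, 0.012], [-0.002, -1.0, 0.002], [0.012, -0.003, -1.0]]
wrist_force: [-0.7, 0.5, -0.5]
opening: 0.046
```

Emit:
carry_out(
  increments="0 0.01 0 -3 0 5 1;0 0 0 0 0 0 1;0 0 0 0 0 1 1;0 0 0 0 0 1 1;0 0 0 0 0 0 1",
  force=30,
)

```text
clock: 4.2
tool_pos: [0.5756, 0.0114, 0.1051]
tcp_rot: [[1.0, -0.002, 0.023], [-0.002, -1.0, 0.003], [0.023, -0.003, -1.0]]
wrist_force: [-0.2, -0.6, -2.3]
opening: 0.0235
```

Emit:
carry_out(
  increments="0 -0.023 0 0 0 -15 1;0 0 0 0 0 -30 1;0 0 0 0 0 -35 1;0 0 0 -15 -42 0 1;0 0 0 -15 -42 0 1;0 0 0 -15 -42 0 1;0 0 0 -15 -42 0 1;0 0 0 -15 -42 0 1;0 0 0 -15 -42 0 1;0 0 0 -15 -42 0 1;0 0 0 0 0 0 1",
)

```text
clock: 5.3
tool_pos: [0.4655, 0.3148, 0.1871]
tcp_rot: [[1.0, -0.007, -0.005], [-0.007, -1.0, 0.003], [-0.005, -0.003, -1.0]]
wrist_force: [0.2, -0.2, -2.7]
opening: 0.0231
```

Force −2.7 N matches the 250 g cover. Lower it to about 5 mm above the board, then gently.

Emit:
carry_out(
  increments="0 0.005 0 0 -5 40 1;0 0 0 0 0 40 1;0 0 0 0 0 40 1;0 0 0 0 0 20 1;0 0 0 0 0 2 1;0 0 0 0 0 2 1;0 0 0 0 0 2 1;0 0 0 0 0 0 1",
)

```text
clock: 6.1
tool_pos: [0.4663, 0.3217, 0.0384]
tcp_rot: [[1.0, -0.003, 0.003], [-0.004, -1.0, 0.004], [0.003, -0.004, -1.0]]
wrist_force: [1.8, -0.7, -2.5]
opening: 0.0237
```

Emit:
carry_out(
  increments="0 0 0 0 0 2 1;0 0 0 0 0 1.5 1;0 0 0 0 0 1 1",
)

```text
clock: 6.4
tool_pos: [0.4672, 0.3222, 0.0372]
tcp_rot: [[1.0, -0.003, 0.005], [-0.003, -1.0, 0.005], [0.005, -0.005, -1.0]]
wrist_force: [-6.8, -4.4, 13.9]
opening: 0.023
```

Emit:
carry_out(
  increments="0 0 0 0 0 -1 0.5;0 0 0 0 0 0 -0.5;0 0 0 0 0 0 -1;0 0 0 0 0 0 -1;0 0 0 0 0 0 -1;0 0 0 0 0 -25 -1;0 0 0 0 0 -45 -1;0 0 0 0 0 -45 -1;0 0 0 0 0 -45 -1;0 0 0 0 0 0 -1",
)

```text
clock: 7.4
tool_pos: [0.4667, 0.3214, 0.2045]
tcp_rot: [[1.0, -0.003, 0.006], [-0.003, -1.0, 0.006], [0.006, -0.006, -1.0]]
wrist_force: [-0.2, 0.5, -0.3]
opening: 0.0904
```

Run:
```python
from h import *
s=status.get_state();print(s["clock"],s["tool_pos"].round(4),s["tcp_rot"].round(3));im=snapshot("top");cv2.imwrite("pics/t2.png",im);cv2.imwrite("pics/s2.png",snapshot("scene"));cv2.imwrite("pics/w2.png",snapshot("wrist"))
```

```text
7.4 [0.4667 0.3214 0.2045] [[ 1.    -0.003  0.006]
 [-0.003 -1.     0.006]
 [ 0.006 -0.006 -1.   ]]
```

View pics/t2.png

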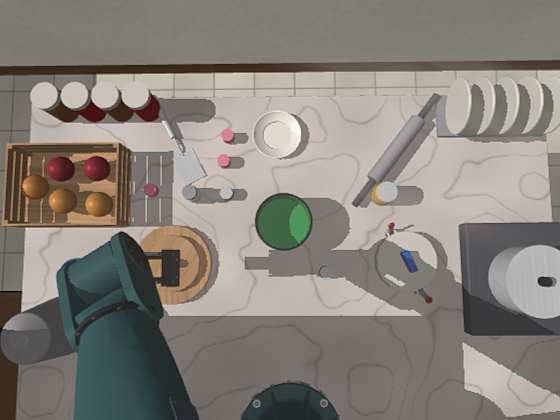

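View pics/s2.png

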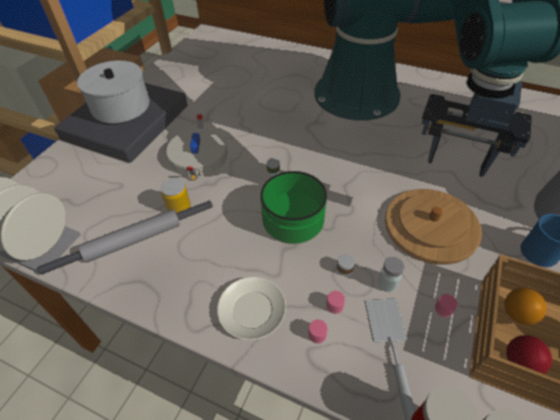

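View pics/w2.png

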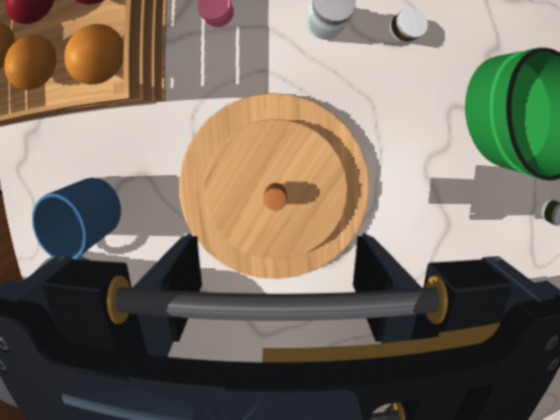

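Run:
```python
from h import *
s=status.get_state()
print(pt("wrist",411.5,23,.034,s),pt("top",226,193.5,.034))
im=cv2.imread("pics/t2.png");hsv=cv2.cvtColor(im,cv2.COLOR_BGR2HSV)
m=(hsv[...,1]>100)&(hsv[...,0]>40)&(hsv[...,0]<85);m[:185]=0;m[260:]=0;m[:,:240]=0;m[:,330:]=0
m=cv2.morphologyEx(m.astype(np.uint8),cv2.MORPH_CLOSE,np.ones((7,7)))
print("canister",fitcirc("top",im,m,.09))
```

```text
[0.65680108 0.17308266 0.034     ] [0.65828203 0.17000306 0.034     ]
canister (array([ 0.5707, -0.0269]), np.float64(0.0389), np.float64(0.0092))
```

Emit:
carry_out(
  increments="0 0 -0.15 30 20 0 -1;0 0 -0.15 30 20 0 -1;0 0 -0.15 30 20 0 -1;0 0 -0.15 0 0 0 -1;0 0 -0.15 0 0 0 -1;0 0 -0.15 0 0 0 -1;0 0 -0.15 0 0 0 -1;0 0 -0.15 0 0 0 -1;0 0 -0.15 0 0 0 -1;0 0 -0.15 0 0 0 -1;0 0 -0.07 0 0 0 -1;0 0 0 0 0 0 -1",
)

```text
clock: 8.75
tool_pos: [0.554, 0.2665, 0.1704]
tcp_rot: [[-0.009, 0.999, -0.035], [1.0, 0.008, -0.014], [-0.013, -0.035, -0.999]]
wrist_force: [0.1, 1.0, -1.1]
opening: 0.0916
```

```bash
cat >> h.py <<'E'
from scipy.spatial.transform import Rotation as Ro
def plan(p,yaw=90):
    s=status.get_state();R=s["tcp_rot"];a=np.radians(yaw);c,n=np.cos(a),np.sin(a)
    T=np.array([[c,n,0],[n,-c,0],[0,0,-1.]])
    print("turn",Ro.from_matrix(R.T@T).as_rotvec().round(4),"shift mm",(R.T@(np.array(p)-s["tool_pos"])*1000).round(1),"shift in target frame",(T.T@(np.array(p)-s["tool_pos"])*1000).round(1))
E
python3 -c "
from h import *
plan([.658,.130,.17])"
```

```text
turn [-0.0352  0.0136  0.0087] shift mm [-137.4  102.8   -1.3] shift in target frame [-136.5  104.     0.4]
```

Emit:
carry_out(
  increments="-0.035 0.0136 0.009 -31 34 0 -1;0 0 0 -31 35 0 -1;0 0 0 -31 35 0 -1;0 0 0 0 0 0 -1",
)

```text
clock: 9.15
tool_pos: [0.6583, 0.1706, 0.1631]
tcp_rot: [[0.008, 1.0, -0.007], [1.0, -0.008, -0.002], [-0.002, -0.007, -1.0]]
wrist_force: [-1.3, 1.1, 1.4]
opening: 0.0911
```

Run:
```python
from h import *
s=status.get_state();im=snapshot("wrist");cv2.imwrite("pics/w3.png",im)
print(s["tool_pos"].round(4),s["tcp_rot"].round(3),proj("wrist",[.6575,.1715,.034],s))
plan([.6575,.1715,.06])
```

```text
[0.6583 0.1706 0.1631] [[ 0.008  1.    -0.007]
 [ 1.    -0.008 -0.002]
 [-0.002 -0.007 -1.   ]] (np.float64(276.6440396012639), np.float64(201.1443910119465))
turn [-0.0082  0.0019 -0.0072] shift mm [-1.000e-01  1.900e+00  1.025e+02] shift in target frame [ -0.3   1.1 102.5]
```

View pics/w3.png

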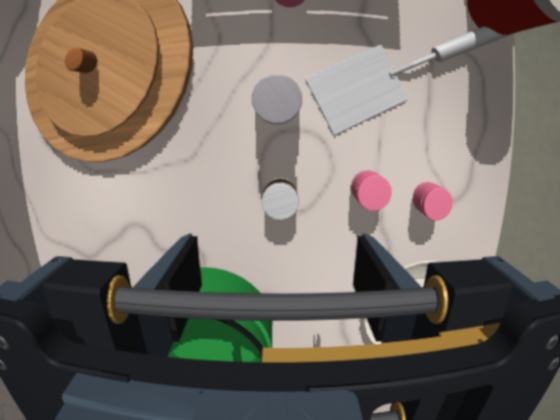

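Emit:
carry_out(
  increments="-0.008 0.002 -0.007 1 2.7 30 -0.3;0 0 0 0 0 45 -0.3;0 0 0 0 0 40 -0.3;0 0 0 0 0 0 -0.3",
  force=7,
)

```text
clock: 9.6
tool_pos: [0.6556, 0.1744, 0.0418]
tcp_rot: [[0.007, 1.0, -0.003], [1.0, -0.007, 0.0], [-0.0, -0.003, -1.0]]
wrist_force: [-0.1, -0.3, 0.1]
opening: 0.0619
```

Run:
```python
from h import *
s=status.get_state();im=snapshot("wrist");cv2.imwrite("pics/w4.png",im)
print(s["tool_pos"].round(4),s["tcp_rot"].round(3),s["opening"],proj("wrist",[.661,.1715,.034],s))
plan([.661,.1715,.009])
```

```text
[0.6556 0.1744 0.0418] [[ 0.007  1.    -0.003]
 [ 1.    -0.007  0.   ]
 [-0.    -0.003 -1.   ]] 0.06191082452282179 (np.float64(285.681966045176), np.float64(258.89942533013476))
turn [-0.0003 -0.0006 -0.0065] shift mm [-3.3  4.  35.5] shift in target frame [-3.3  3.9 35.5]
```

View pics/w4.png

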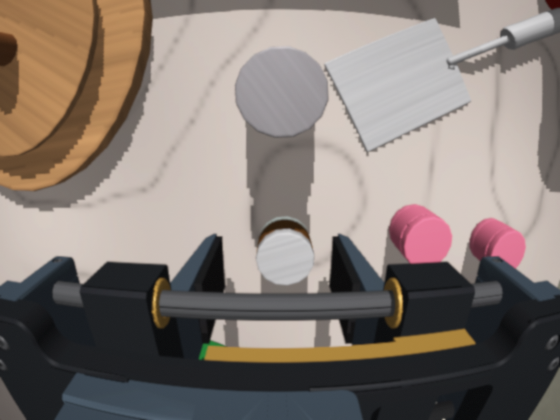

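Emit:
carry_out(
  increments="0 0 -0.006 -2.5 5 20 -0.3;0 0 0 0 0 11 -0.3;0 0 0 0 0 1 -0.3",
  force=7,
)

```text
clock: 9.95
tool_pos: [0.6637, 0.1744, 0.0169]
tcp_rot: [[0.001, 1.0, 0.004], [1.0, -0.001, 0.002], [0.002, 0.004, -1.0]]
wrist_force: [1.0, -0.6, -0.1]
opening: 0.0586
```

Emit:
carry_out(
  increments="0 0 0 -2 -2 8 -0.3;0 0 0 0 0 1 -0.3",
  force=7,
)

```text
clock: 10.15
tool_pos: [0.6625, 0.173, 0.0101]
tcp_rot: [[0.001, 1.0, 0.006], [1.0, -0.001, 0.002], [0.002, 0.006, -1.0]]
wrist_force: [0.3, 1.1, 0.3]
opening: 0.0592
```

Emit:
carry_out(
  increments="0 0 0 0 0 0 0;0 0 0 0 0 0 0.2;0 0 0 0 0 0 1;0 0 0 0 0 0 1;0 0 0 0 0 0 1;0 0 0 0 0 0 1",
  force=7,
)

```text
clock: 10.75
tool_pos: [0.6634, 0.1733, 0.0122]
tcp_rot: [[0.002, 1.0, 0.009], [1.0, -0.002, 0.003], [0.003, 0.009, -1.0]]
wrist_force: [1.2, -0.1, -1.3]
opening: 0.0356
```

Emit:
carry_out(
  increments="0.01 0 0 0 0 -20 1;0 0 0 0 0 -45 1;0 0 0 0 0 -45 1;0 0 0 0 0 -45 1;0 0 0 -30 -20 0 1;0 0 0 -30 -20 0 1;0 0 0 0 0 0 1",
)

```text
clock: 11.45
tool_pos: [0.6219, 0.1115, 0.1729]
tcp_rot: [[0.0, 1.0, -0.003], [1.0, -0.0, 0.002], [0.002, -0.003, -1.0]]
wrist_force: [1.4, -0.1, -0.8]
opening: 0.0357
```

Run:
```python
from h import *
s=status.get_state();im=snapshot("wrist");cv2.imwrite("pics/w5.png",im)
print(s["tool_pos"].round(4),s["tcp_rot"].round(3),s["opening"],s["wrist_force"])
plan([.576,.040,.17])
im=snapshot("top");cv2.imwrite("pics/t3.png",im)
cv2.imwrite("pics/t3c.png",cv2.resize(im[170:270,210:350],(700,500),interpolation=2))
```

```text
[0.6219 0.1115 0.1729] [[ 0.     1.    -0.003]
 [ 1.    -0.     0.002]
 [ 0.002 -0.003 -1.   ]] 0.03568090188533644 [ 1.41730443 -0.05894365 -0.78910426]
turn [-0.002  -0.0025 -0.0003] shift mm [-72.6 -46.9   2.8] shift in target frame [-72.6 -46.9   2.9]
```

View pics/w5.png

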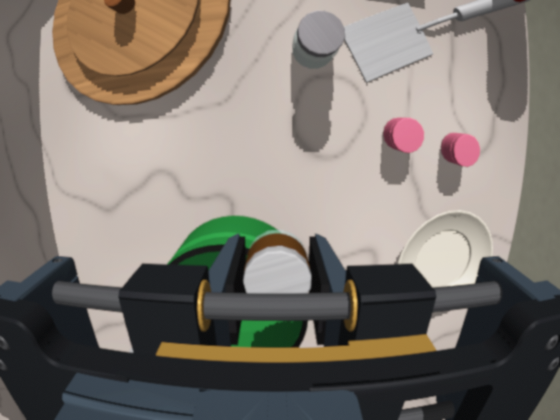

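View pics/t3c.png

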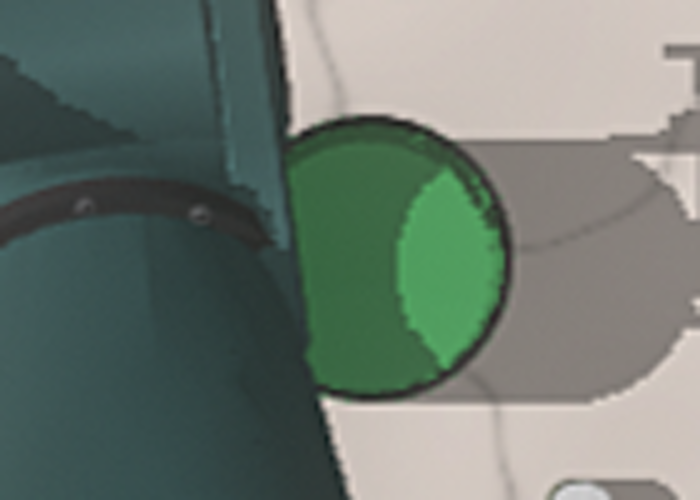

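Run:
```python
from h import *
im=cv2.imread("pics/t2.png")
cv2.imwrite("pics/t2c.png",cv2.resize(im[180:260,230:342],(784,560),interpolation=2))
print(pt("top",283.4,221,.095),pt("top",283.4+28.5,221,.095))
```

```text
[0.57604727 0.01184093 0.095     ] [ 0.57538509 -0.06263324  0.095     ]
```

View pics/t2c.png

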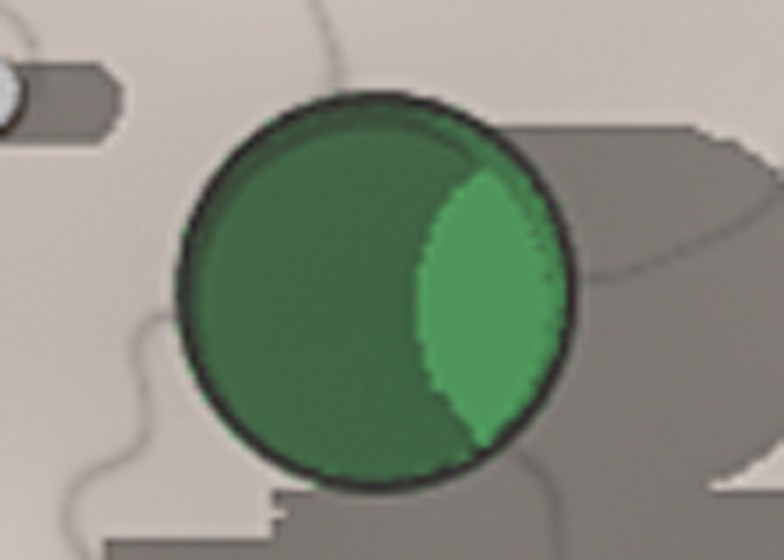

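Emit:
carry_out(
  increments="0 0 0 -24 -15.5 0 1;0 0 0 -24 -15.5 0 1;0 0 0 -23 -15 0 1;0 0 0 0 0 0 1",
)

```text
clock: 11.95
tool_pos: [0.5782, 0.0433, 0.1715]
tcp_rot: [[-0.003, 1.0, -0.002], [1.0, 0.003, 0.003], [0.003, -0.002, -1.0]]
wrist_force: [0.3, 0.3, -0.5]
opening: 0.0356
```

Run:
```python
from h import *
plan([.5755,.040,.036])
```

```text
turn [-0.0024 -0.003   0.0032] shift mm [ -3.7  -2.4 135.5] shift in target frame [ -3.3  -2.7 135.5]
```

Emit:
carry_out(
  increments="-0.002 -0.003 0 -3.3 -2.5 30 1;0 0 0 0 0 35 1;0 0 0 0 0 35 1;0 0 0 0 0 20 1;0 0 0 0 0 8 1;0 0 0 0 0 0 1",
)

```text
clock: 12.55
tool_pos: [0.5817, 0.0445, 0.0393]
tcp_rot: [[-0.005, 1.0, 0.004], [1.0, 0.005, 0.001], [0.001, 0.004, -1.0]]
wrist_force: [-0.6, -0.3, 0.2]
opening: 0.0361
```

Emit:
carry_out(
  increments="0 0 0 -4 -3 3 1;0 0 0 0 0 2 1;0 0 0 0 0 1 1",
)

```text
clock: 12.85
tool_pos: [0.5806, 0.0409, 0.0352]
tcp_rot: [[-0.006, 1.0, 0.007], [1.0, 0.006, 0.001], [0.001, 0.007, -1.0]]
wrist_force: [0.5, 0.0, 0.2]
opening: 0.0356
```

Emit:
carry_out(
  increments="0 0 0 0 0 1.5 1;0 0 0 0 0 1 1",
)

```text
clock: 13.05
tool_pos: [0.5814, 0.0409, 0.0338]
tcp_rot: [[-0.005, 1.0, 0.009], [1.0, 0.005, 0.001], [0.001, 0.009, -1.0]]
wrist_force: [-4.3, 0.3, 9.4]
opening: 0.0357
```

Emit:
carry_out(
  increments="0 0 0 -2 0 -0.5 0.2;0 0 0 0 0 0 0;0 0 0 0 0 0 0;0 0 0 0 0 0 0;0 0 0 0 0 -15 0;0 0 0 0 0 -40 0;0 0 0 0 0 -45 0;0 0 0 0 0 -45 0;0 0 0 0 0 0 0",
)

```text
clock: 13.95
tool_pos: [0.5799, 0.0385, 0.1883]
tcp_rot: [[-0.005, 1.0, 0.009], [1.0, 0.005, 0.001], [0.001, 0.009, -1.0]]
wrist_force: [0.7, 0.5, -1.0]
opening: 0.0455
```

Run:
```python
from h import *
s=status.get_state();im=snapshot("wrist");cv2.imwrite("pics/w6.png",im);cv2.imwrite("pics/s6.png",snapshot("scene"))
plan([.443,-.102,.17])
```

```text
turn [ 0.0035 -0.0009  0.0052] shift mm [-139.7 -135.2   12.8] shift in target frame [-140.4 -134.5   13.4]
```

View pics/w6.png

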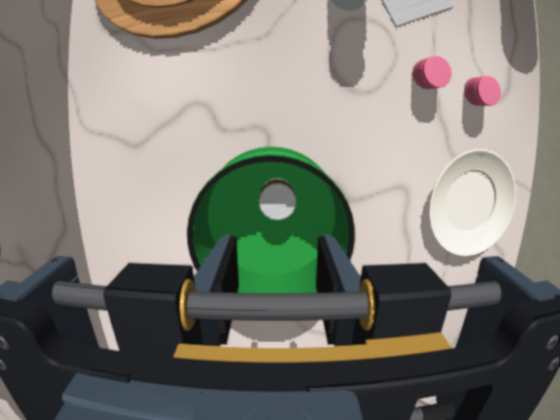

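View pics/s6.png

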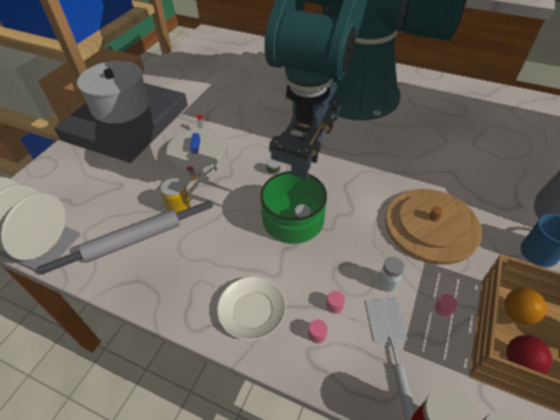

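Emit:
carry_out(
  increments="0.003 0 0.005 -35 -34 0 -0.3;0 0 0 -35 -34 0 -0.3;0 0 0 -35 -34 0 -0.3;0 0 0 -30 -30 0 -0.3;0 0 0 0 0 0 -0.3",
  force=7,
)

```text
clock: 14.55
tool_pos: [0.4377, -0.0989, 0.1779]
tcp_rot: [[-0.003, 1.0, -0.008], [1.0, 0.003, 0.003], [0.003, -0.008, -1.0]]
wrist_force: [0.8, 0.1, 0.0]
opening: 0.0591
```

Run:
```python
from h import *
s=status.get_state();im=snapshot("wrist");cv2.imwrite("pics/w7.png",im)
print(proj("wrist",[.443,-.102,.034],s))
plan([.443,-.102,.05])
```

```text
(np.float64(283.07703319195247), np.float64(201.87130719819152))
turn [-0.007  -0.0029  0.0033] shift mm [ -4.2   4.8 128.1] shift in target frame [ -3.8   3.9 128.1]
```

View pics/w7.png

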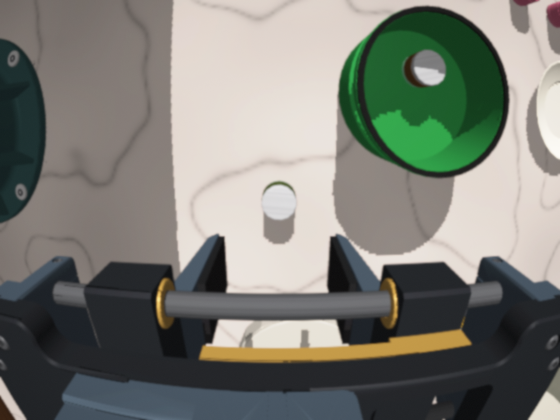

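Emit:
carry_out(
  increments="-0.007 -0.003 0.003 -2 1 30 -0.3;0 0 0 0 0 45 -0.3;0 0 0 0 0 45 -0.3;0 0 0 0 0 8 -0.3;0 0 0 0 0 0 -0.3",
)

```text
clock: 15.1
tool_pos: [0.4424, -0.0985, 0.0457]
tcp_rot: [[-0.001, 1.0, 0.0], [1.0, 0.001, 0.0], [0.0, 0.0, -1.0]]
wrist_force: [-1.0, 0.5, 0.4]
opening: 0.0593
```

Run:
```python
from h import *
s=status.get_state();im=snapshot("wrist");cv2.imwrite("pics/w8.png",im)
print(proj("wrist",[.440,-.101,.034],s))
plan([.440,-.101,.011])
```

```text
(np.float64(272.744402660683), np.float64(255.60235668704925))
turn [0.001  0.0001 0.0006] shift mm [-2.4 -2.5 35.3] shift in target frame [-2.4 -2.5 35.3]
```

View pics/w8.png

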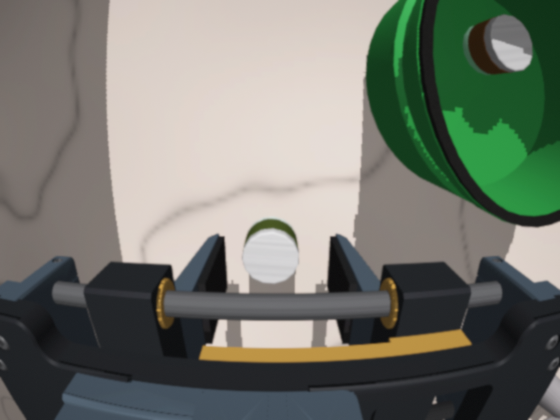

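Matches: olive-green pot at pixel (271,256).

Emit:
carry_out(
  increments="0 0 0 -2.5 -3 18 -0.3;0 0 0 0 0 13 -0.3;0 0 0 0 0 3 -0.3",
)

```text
clock: 15.45
tool_pos: [0.4437, -0.1015, 0.0161]
tcp_rot: [[-0.002, 1.0, 0.008], [1.0, 0.002, -0.002], [-0.002, 0.008, -1.0]]
wrist_force: [-0.0, -0.8, 0.2]
opening: 0.0591
```

Run:
```python
from h import *
plan([.440,-.101,.011])
```

```text
turn [0.008  0.002  0.0016] shift mm [ 0.5 -3.8  5.1] shift in target frame [ 0.5 -3.7  5.1]
```

Emit:
carry_out(
  increments="0.008 0.002 0 0 -4.5 6 -0.3;0 0 0 0 0 1 0;0 0 0 0 0 0 0.2;0 0 0 0 0 0 1;0 0 0 0 0 0 1;0 0 0 0 0 0 1;0 0 0 0 0 0 1",
  force=7,
)

```text
clock: 16.15
tool_pos: [0.4411, -0.1018, 0.0114]
tcp_rot: [[-0.002, 1.0, 0.003], [1.0, 0.002, -0.001], [-0.001, 0.003, -1.0]]
wrist_force: [0.6, 0.2, -0.7]
opening: 0.0357
```

Emit:
carry_out(
  increments="0 0 0 0 0 -20 1;0 0 0 0 0 -45 1;0 0 0 0 0 -45 1;0 0 0 0 0 -45 1;0 0 0 20 33 0 1;0 0 0 20 33 0 1;0 0 0 20 33 0 1;0 0 0 20 33 0 1;0 0 0 0 0 0 1",
)

```text
clock: 17.05
tool_pos: [0.5775, -0.0184, 0.1774]
tcp_rot: [[0.001, 1.0, 0.01], [1.0, -0.001, -0.001], [-0.001, 0.01, -1.0]]
wrist_force: [-0.5, -0.2, -0.3]
opening: 0.0358
```

Run:
```python
from h import *
s=status.get_state();im=snapshot("wrist");cv2.imwrite("pics/w9.png",im)
print(s["opening"],s["wrist_force"]);plan([.5755,-.018,.039])
```

```text
0.03578764958678272 [-0.52524146 -0.22703971 -0.30154078]
turn [ 0.0083  0.001  -0.0008] shift mm [  1.3  -1.2 137.9] shift in target frame [ 1.100e+00 -1.000e-01  1.379e+02]
```

View pics/w9.png

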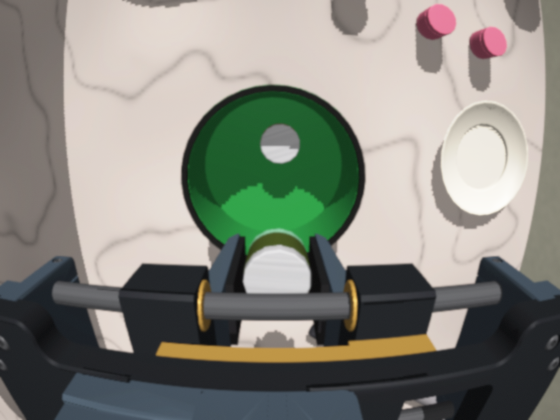

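Emit:
carry_out(
  increments="0.008 0.001 0 1 -1 30 1;0 0 0 0 0 35 1;0 0 0 0 0 35 1;0 0 0 0 0 20 1;0 0 0 0 0 10 1;0 0 0 0 0 0 1",
)

```text
clock: 17.7
tool_pos: [0.5708, -0.0201, 0.043]
tcp_rot: [[0.002, 1.0, -0.001], [1.0, -0.002, -0.0], [-0.0, -0.001, -1.0]]
wrist_force: [-0.4, -0.0, 0.3]
opening: 0.0357
```

Emit:
carry_out(
  increments="0 0 0 2 4 5 1;0 0 0 0 0 3 1;0 0 0 0 0 1 1",
)

```text
clock: 18.0
tool_pos: [0.5762, -0.0185, 0.036]
tcp_rot: [[0.002, 1.0, 0.002], [1.0, -0.002, -0.0], [-0.0, 0.002, -1.0]]
wrist_force: [-0.6, -0.5, -1.6]
opening: 0.0359
```

Emit:
carry_out(
  increments="0 0 0 0 0 2 1;0 0 0 0 0 1.5 1",
)

```text
clock: 18.2
tool_pos: [0.5771, -0.0185, 0.0334]
tcp_rot: [[0.002, 1.0, 0.004], [1.0, -0.002, -0.001], [-0.001, 0.004, -1.0]]
wrist_force: [0.6, 0.1, -0.3]
opening: 0.0359
```

Emit:
carry_out(
  increments="0 0 0 0 0 1 1;0 0 0 0 0 1 1",
)

```text
clock: 18.4
tool_pos: [0.5772, -0.0185, 0.0322]
tcp_rot: [[0.002, 1.0, 0.003], [1.0, -0.002, -0.001], [-0.001, 0.003, -1.0]]
wrist_force: [-4.4, -0.2, 10.4]
opening: 0.0355
```

Emit:
carry_out(
  increments="0 0 0 0 0 -0.5 0.2;0 0 0 0 0 0 0;0 0 0 0 0 0 0;0 0 0 0 0 0 0;0 0 0 0 0 -15 0;0 0 0 0 0 -40 0;0 0 0 0 0 -45 0;0 0 0 0 0 -45 0;0 0 0 40 0 -20 -1;0 0 0 40 0 -20 -1;0 0 0 0 0 0 -1",
)

```text
clock: 19.5
tool_pos: [0.5768, 0.0635, 0.232]
tcp_rot: [[0.005, 1.0, 0.007], [1.0, -0.005, 0.001], [0.001, 0.007, -1.0]]
wrist_force: [0.8, -0.5, -0.4]
opening: 0.0668
```

Run:
```python
from h import *
s=status.get_state();im=snapshot("wrist");cv2.imwrite("pics/w10.png",im)
print(s["tool_pos"]);im=snapshot("top");cv2.imwrite("pics/t10.png",im);cv2.imwrite("pics/s10.png",snapshot("scene"))
```

```text
[0.57676151 0.06345601 0.23200657]
```

View pics/w10.png

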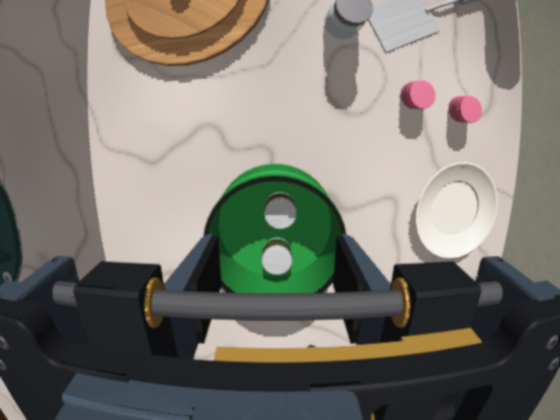

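View pics/t10.png

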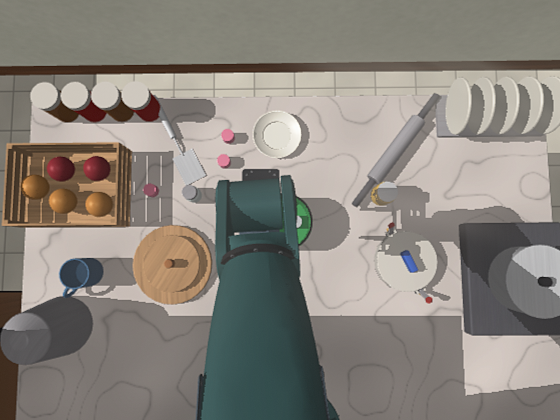

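View pics/s10.png

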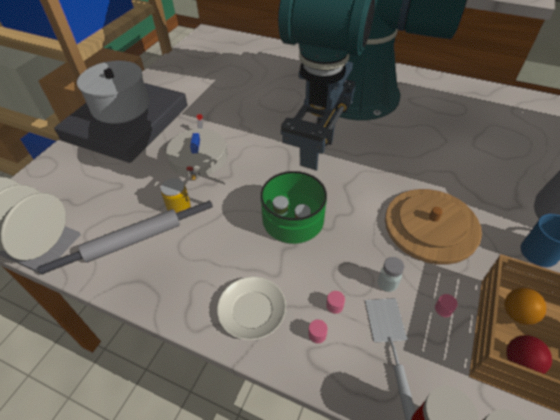

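Run:
```python
from h import *
from scipy.optimize import least_squares
for f,tp,R in [("w9",[.5775,-.0184,.1774],[[0.001,1,.01],[1,-.001,-.001],[-.001,.01,-1]]),("w6",[.5799,.0385,.1883],[[-.005,1,.009],[1,.005,.001],[.001,.009,-1]])]:
    s=dict(tool_pos=np.array(tp),tcp_rot=np.array(R,float))
    im=cv2.imread(f"pics/{f}.png");v=im.max(2);hsv=cv2.cvtColor(im,cv2.COLOR_BGR2HSV)
    m=(v<50);m[232 if f=="w6" else 222:]=0;m[:60]=0;m[:,:150]=0;m[:,400:]=0
    n,l,st,_=cv2.connectedComponentsWithStats(m.astype(np.uint8));k=1+np.argmax(st[1:,4]);ys,xs=np.where(l==k)
    P=np.array([pt("wrist",u,w,.095,s)[:2] for u,w in zip(xs,ys)])
    q=least_squares(lambda q:np.hypot(P[:,0]-q[0],P[:,1]-q[1])-q[2],[.576,.012,.073],loss="soft_l1",f_scale=.002).x
    print(f,len(P),q.round(4))
# lid from top image t2/top0
im=cv2.imread("pics/top0.png")
cv2.imwrite("pics/lid.png",cv2.resize(im[205:315,350:470],(720,660),interpolation=2)[:600])
```

```text
w9 1864 [0.5752 0.0128 0.0715]
w6 1113 [0.5753 0.0141 0.0711]
```

Emit:
carry_out(
  increments="0.007 0 0 -40 -10 0 -1;0 0 0 -45 -15 0 -1;0 0 0 -45 -15 0 -1;0 0 0 -45 -15 0 -1;0 0 0 -45 -15 0 -1;0 0 0 -45 -15 0 -1;0 0 0 -45 -10 0 -1;0 0 0 -45 -10 0 -1;0 0 0 0 0 0 -1",
)

```text
clock: 20.55
tool_pos: [0.4539, -0.3124, 0.2209]
tcp_rot: [[0.012, 1.0, -0.019], [1.0, -0.012, 0.004], [0.004, -0.019, -1.0]]
wrist_force: [0.7, 0.3, -0.0]
opening: 0.0911
```

Run:
```python
from h import *
s=status.get_state();im=snapshot("wrist");cv2.imwrite("pics/w11.png",im)
np.savez("w11.npz",p=s["tool_pos"],R=s["tcp_rot"]);print(s["tool_pos"])
```

```text
[ 0.45387723 -0.31238468  0.22087997]
```

View pics/w11.png

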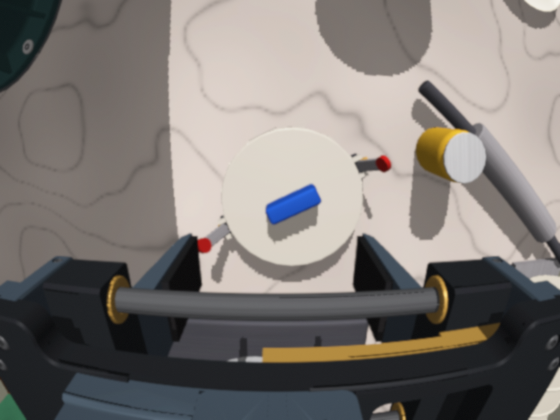

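View pics/lid.png

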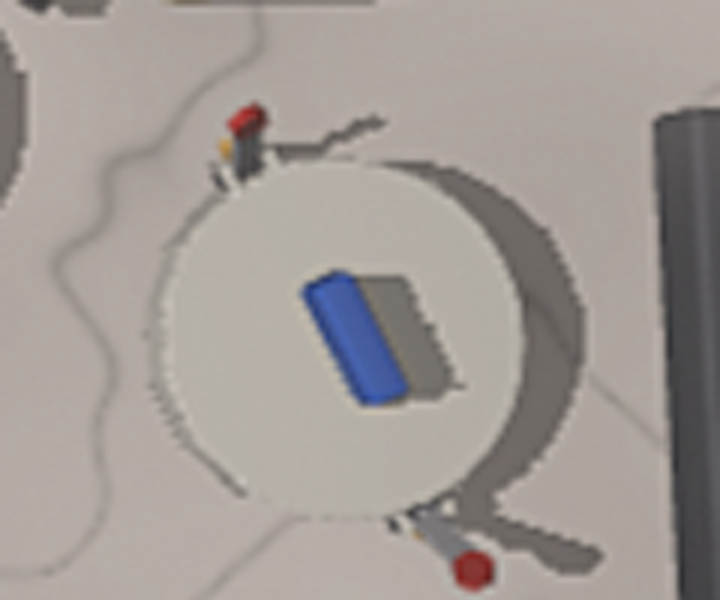

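Run:
```python
from h import *
d=np.load("w11.npz");s=dict(tool_pos=d["p"],tcp_rot=d["R"]);im=cv2.imread("pics/w11.png");hsv=cv2.cvtColor(im,cv2.COLOR_BGR2HSV)
m=(hsv[...,0]>105)&(hsv[...,0]<130)&(hsv[...,1]>150);m[:150]=0;m[240:]=0;m[:,:240]=0;m[:,350:]=0
cv2.imwrite("pics/lc.png",cv2.resize(im[120:280,190:400],(787,600),interpolation=2))
ys,xs=np.where(m);P=np.array([pt("wrist",u,v,.063,s)[:2] for u,v in zip(xs,ys)]).astype(np.float32)
rc=cv2.minAreaRect(P*1000);print(rc, len(P));c=P.mean(0);e,v=np.linalg.eigh(np.cov((P-c).T));print(c,np.degrees(np.arctan2(v[1,1],v[0,1])))
w=(hsv[...,1]<30)&(hsv[...,2]>200)|m
w=(im[...,0].astype(int)>0)&(hsv[...,2]>190)
print(hsv[150,290],hsv[170,240],hsv[120,290],hsv[230,300])
# reds
rd=((hsv[...,0]<8)|(hsv[...,0]>172))&(hsv[...,1]>180)&(hsv[...,2]>90)
n,l,st,ce=cv2.connectedComponentsWithStats(rd.astype(np.uint8))
for k in range(1,n):
    if st[k,4]>25: print(ce[k],st[k,4],pt("wrist",*ce[k],.066,s))
```

```text
((466.7650451660156, -321.5268249511719), (56.95850372314453, 21.742008209228516), 25.15453338623047) 1065
[ 0.4671991  -0.32134917] -153.92737279646042
[ 18  21 221] [ 20  21 220] [ 14  22 216] [ 18  25 152]
[385.48387097 161.38709677] 62 [ 0.56434718 -0.27493996  0.066     ]
[203.44444444 245.05185185] 135 [ 0.36926381 -0.36679083  0.066     ]
```

View pics/lc.png

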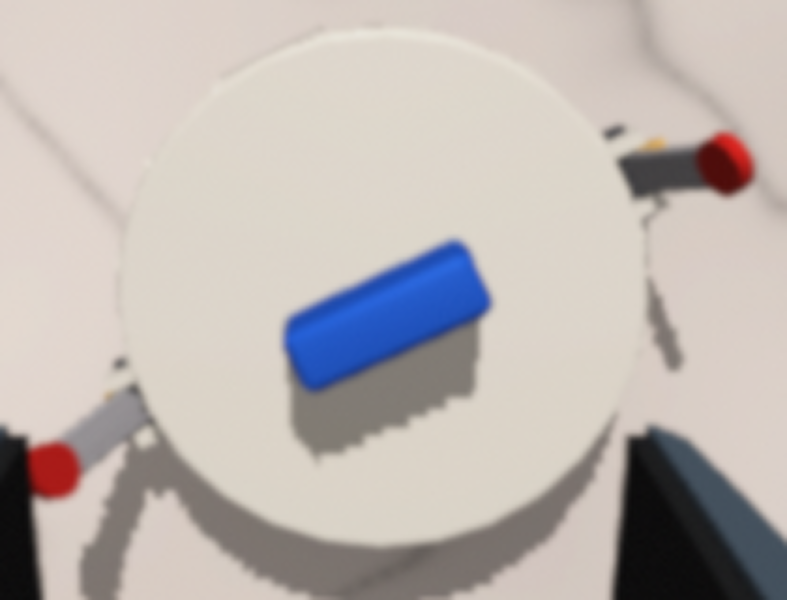

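Emit:
carry_out(
  increments="-0.019 0.004 0.14 0 0 0 -1;0 0 0.14 0 0 0 -1;0 0 0.14 0 0 0 -1;0 0 0.14 0 0 0 -1;0 0 0.14 0 0 0 -1;0 0 0.14 0 0 0 -1;0 0 0.14 0 0 0 -1;0 0 0.14 0 0 0 -1;0 0 0 0 0 0 -1",
)

```text
clock: 21.5
tool_pos: [0.4479, -0.3043, 0.213]
tcp_rot: [[0.924, 0.382, -0.012], [0.382, -0.924, 0.018], [-0.005, -0.021, -1.0]]
wrist_force: [-0.8, -0.6, 0.1]
opening: 0.0912
```

Run:
```python
from h import *
d=np.load("w11.npz");s=dict(tool_pos=d["p"],tcp_rot=d["R"]);print(pt("wrist",292.7,196.5,.035,s))
plan([.4667,-.3213,.10],25.3)
```

```text
[ 0.46927802 -0.31924996  0.035     ]
turn [-0.0214  0.0041 -0.0493] shift mm [ 11.4  25.3 112.4] shift in target frame [  9.7  23.4 113. ]
```

Emit:
carry_out(
  increments="-0.021 0.004 -0.049 5 12 0 -1;0 0 0 5 12 30 -1;0 0 0 0 0 45 -1;0 0 0 0 0 30 -1;0 0 0 0 0 0 -1",
)

```text
clock: 22.0
tool_pos: [0.4669, -0.3205, 0.104]
tcp_rot: [[0.893, 0.451, -0.0], [0.451, -0.893, 0.0], [-0.0, -0.0, -1.0]]
wrist_force: [0.5, -0.0, 0.5]
opening: 0.091
```

Run:
```python
from h import *
s=status.get_state();im=snapshot("wrist");cv2.imwrite("pics/w12.png",im)
hsv=cv2.cvtColor(im,cv2.COLOR_BGR2HSV)
m=(hsv[...,0]>105)&(hsv[...,0]<130)&(hsv[...,1]>150);m[:150]=0;m[270:]=0;m[:,:200]=0;m[:,350:]=0
ys,xs=np.where(m);P=np.array([pt("wrist",u,v,.063,s)[:2] for u,v in zip(xs,ys)]).astype(np.float32)
print(cv2.minAreaRect(P*1000));print(proj("wrist",[.4667,-.3213,.063],s))
plan([.4667,-.3213,.04],25.3)
```

```text
((471.6170349121094, -322.38421630859375), (58.8603401184082, 18.103897094726562), 25.166662216186523)
(np.float64(276.29060317417833), np.float64(236.5496263276226))
turn [ 0.0011 -0.0006  0.0254] shift mm [-0.9 -0.2 65.8] shift in target frame [-0.9 -0.1 65.8]
```

View pics/w12.png

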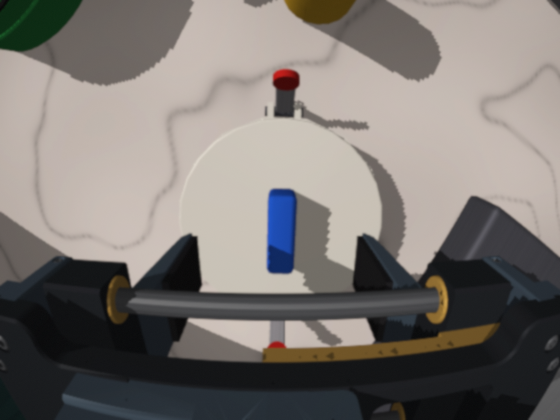

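Emit:
carry_out(
  increments="0 0 0.025 1.5 3 25 -1;0 0 0 0 0 25 -1;0 0 0 0 0 8 -1;0 0 0 0 0 2 -1",
  force=45,
)

```text
clock: 22.45
tool_pos: [0.4736, -0.3248, 0.0511]
tcp_rot: [[0.901, 0.434, 0.007], [0.434, -0.901, -0.005], [0.004, 0.007, -1.0]]
wrist_force: [-0.1, 1.0, -0.3]
opening: 0.0913
```

Run:
```python
from h import *
plan([.4688,-.3232,.040],25.3)
```

```text
turn [ 0.0071 -0.0038  0.0078] shift mm [-3.6 -3.6 11. ] shift in target frame [-3.6 -3.5 11.1]
```

Emit:
carry_out(
  increments="0.007 -0.004 0.008 -3 -3.5 8 -1;0 0 0 0 0 3 0;0 0 0 0 0 0 0.5;0 0 0 0 0 0 1;0 0 0 0 0 0 1;0 0 0 0 0 0 1;0 0 0 0 0 0 1;0 0 0 0 0 0 1",
  force=45,
)

```text
clock: 23.25
tool_pos: [0.4711, -0.3243, 0.044]
tcp_rot: [[0.904, 0.428, 0.004], [0.428, -0.904, -0.003], [0.002, 0.004, -1.0]]
wrist_force: [-0.2, 0.3, -0.5]
opening: 0.0383
```

Emit:
carry_out(
  increments="0 0 0 0 0 3 1;0 0 0 0 0 1 1;0 0 0 0 0 0 1;0 0 0 0 0 0 1;0 0 0 0 0 0 1",
)

```text
clock: 23.75
tool_pos: [0.4711, -0.3242, 0.0397]
tcp_rot: [[0.904, 0.428, 0.003], [0.428, -0.904, -0.002], [0.002, 0.004, -1.0]]
wrist_force: [-0.5, -0.7, 1.7]
opening: 0.0201
```

Run:
```python
from h import *
s=status.get_state();im=snapshot("wrist");cv2.imwrite("pics/w13.png",im);print(s["opening"],s["wrist_force"])
plan([.47,-.3232,.040],25.3)
```

```text
0.020055702907125005 [-0.5142644  -0.69419355  1.6531564 ]
turn [ 0.0036 -0.0019  0.0006] shift mm [-0.5 -1.3 -0.3] shift in target frame [-0.5 -1.3 -0.3]
```

View pics/w13.png

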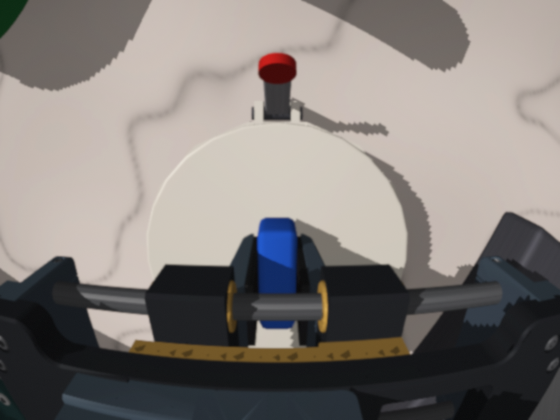

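Run:
```python
from h import *
s=status.get_state();R=s["tcp_rot"];p=s["tool_pos"]
for o in (-6,-4,-2,0,2,4,6):
    c=np.array([p[0],p[1],0.035])+R[:,0]*o/1000*[1,1,0]
    cir=[proj("wrist",c+.082*np.array([np.cos(a),np.sin(a),0]),s) for a in np.linspace(0,6.28,400)]
    u=np.array(cir);print(o,u[:,1].min().round(1),u[:,0].min().round(1),u[:,0].max().round(1),u[u[:,0].argmin(),1].round(0))
    red=c
im=cv2.imread("pics/w13.png");cv2.imwrite("pics/w13c.png",im[100:280,130:430].repeat(2,0).repeat(2,1))
```

```text
-6 126.3 144.1 406.1 245.0
-4 122.6 143.7 406.6 244.0
-2 118.9 143.3 407.0 241.0
0 115.2 142.9 407.4 238.0
2 111.4 142.4 407.8 235.0
4 107.8 142.0 408.2 232.0
6 104.1 141.6 408.6 229.0
```

View pics/w13c.png

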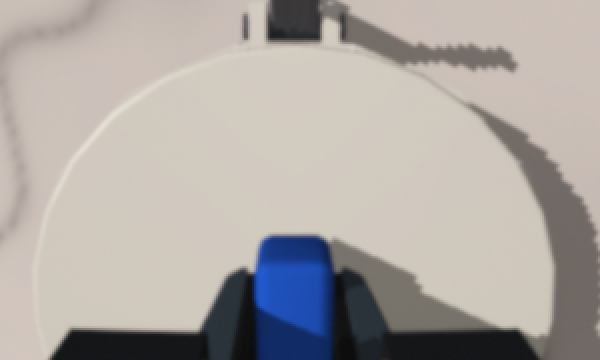

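Emit:
carry_out(
  increments="0.003 -0.002 0 0 0 -20 1;0 0 0 0 0 -40 1;0 0 0 0 0 -40 1;0 0 0 0 0 -40 1;0 0 0.11 20 -40 -5 1;0 0 0.11 20 -40 0 1;0 0 0.11 10 -40 0 1;0 0 0.11 10 -40 0 1;0 0 0 10 -40 0 1;0 0 0 0 0 0 1",
)

```text
clock: 24.8
tool_pos: [0.4933, -0.1058, 0.1882]
tcp_rot: [[1.0, -0.018, -0.001], [-0.018, -1.0, 0.001], [-0.001, -0.001, -1.0]]
wrist_force: [-0.1, -0.3, -4.7]
opening: 0.0198
```

Run:
```python
from h import *
s=status.get_state();print(s["opening"]);plan([.5778,.0130,.165],0)
d=dict(tool_pos=np.array([.4711,-.3242,.0397]),tcp_rot=np.array([[0.904,0.428,0.003],[0.428,-0.904,-0.002],[0.002,0.004,-1.0]]))
for o in(-4,-2,0,2): print(o,proj("wrist",[.4711+.904*(o+30)/1e3,-.3242+.428*(o+30)/1e3,.063],d),proj("wrist",[.4711+.904*(o+30)/1e3,-.3242+.428*(o+30)/1e3,.058],d))
```

```text
0.01976942733560503
turn [-0.001   0.0014 -0.018 ] shift mm [  82.4 -120.2   23.2] shift in target frame [  84.5 -118.8   23.2]
-4 (np.float64(274.52446394806384), np.float64(233.79961111471619)) (np.float64(274.54666799454026), np.float64(230.32002461467454))
-2 (np.float64(274.5187689083801), np.float64(229.9101093440599)) (np.float64(274.5414177881808), np.float64(226.5293449507108))
0 (np.float64(274.5132527324959), np.float64(225.98711967009402)) (np.float64(274.53633865033095), np.float64(222.70791333100763))
2 (np.float64(274.5079221225199), np.float64(222.0313641111955)) (np.float64(274.5314365413531), np.float64(218.85642210321745))
```

Emit:
carry_out(
  increments="-0.001 0.001 -0.018 27 -40 0 1;0 0 0 28 -40 0 1;0 0 0 27 -38 10 1;0 0 0 0 0 0 1;0 0 0 0 0 0 1",
)

```text
clock: 25.3
tool_pos: [0.577, 0.0147, 0.1764]
tcp_rot: [[1.0, 0.002, -0.001], [0.002, -1.0, -0.001], [-0.001, 0.001, -1.0]]
wrist_force: [-0.1, -0.3, -4.2]
opening: 0.0199
```

Run:
```python
from h import *
s=status.get_state();im=snapshot("wrist");cv2.imwrite("pics/w14.png",im);im=snapshot("scene");cv2.imwrite("pics/s14.png",im)
cv2.imwrite("pics/s14c.png",cv2.resize(im[90:270,200:400],(667,600),interpolation=2))
plan([.578,.0130,.145],0)
```

```text
turn [0.0008 0.0009 0.0007] shift mm [ 1.4  0.9 31.6] shift in target frame [ 1.4  0.9 31.6]
```

View pics/w14.png

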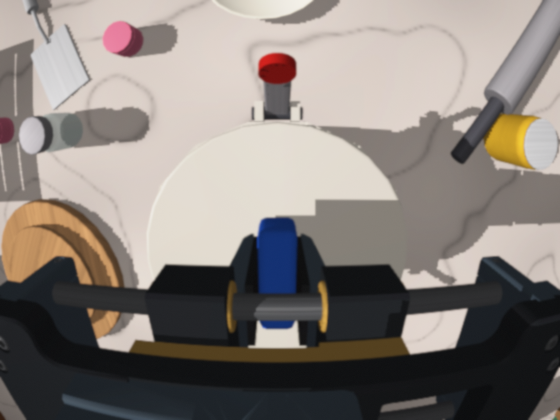

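View pics/s14c.png

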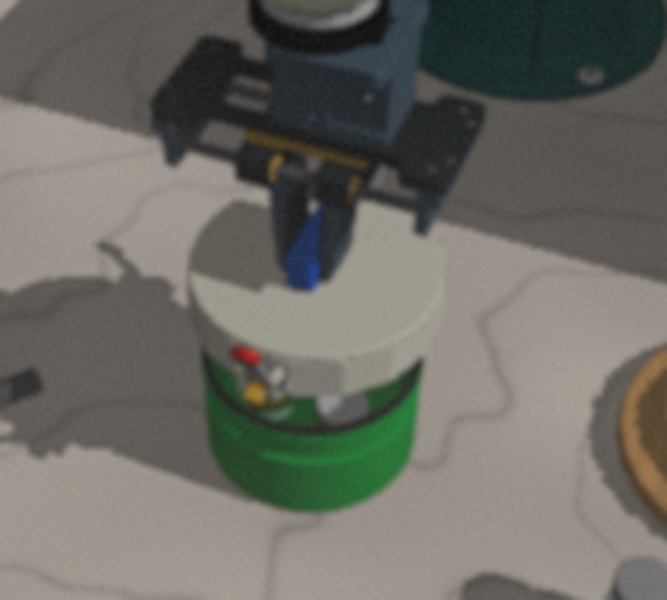

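Emit:
carry_out(
  increments="0 0 0 1.4 0.9 20 1;0 0 0 0 0 12 1;0 0 0 0 0 2 1;0 0 0 0 0 0 1",
)

```text
clock: 25.8
tool_pos: [0.5767, 0.0094, 0.1424]
tcp_rot: [[1.0, -0.003, -0.001], [-0.003, -1.0, -0.001], [-0.001, 0.001, -1.0]]
wrist_force: [0.3, -0.3, -3.2]
opening: 0.0196
```

Run:
```python
from h import *
s=status.get_state();im=snapshot("scene");cv2.imwrite("pics/s15.png",im);t=s["tool_pos"]
z0=t[2]-.0397;L=[t[0]-.0028,t[1]]
o=im.copy()
def circ(c,R,z,col):
    pts=np.array([proj("scene",[c[0]+R*np.cos(a),c[1]+R*np.sin(a),z]) for a in np.linspace(0,6.3,100)])
    q=np.round(((pts-[200,90])*4)).astype(int);cv2.polylines(big,[q],True,col,1)
big=cv2.resize(im[90:240,200:400],(800,600),interpolation=2)
circ(L,.082,z0,(0,0,255));circ(L,.082,z0+.035,(0,0,255));C=[.5753,.013]
circ(C,.076,.09,(255,0,0));circ(C,.076,0,(255,0,0))
cv2.imwrite("pics/s15c.png",big)
plan([.578,.0130,.125],0)
```

```text
turn [ 0.0012  0.0003 -0.0032] shift mm [ 1.2 -3.5 17.6] shift in target frame [ 1.2 -3.5 17.6]
```

View pics/s15c.png

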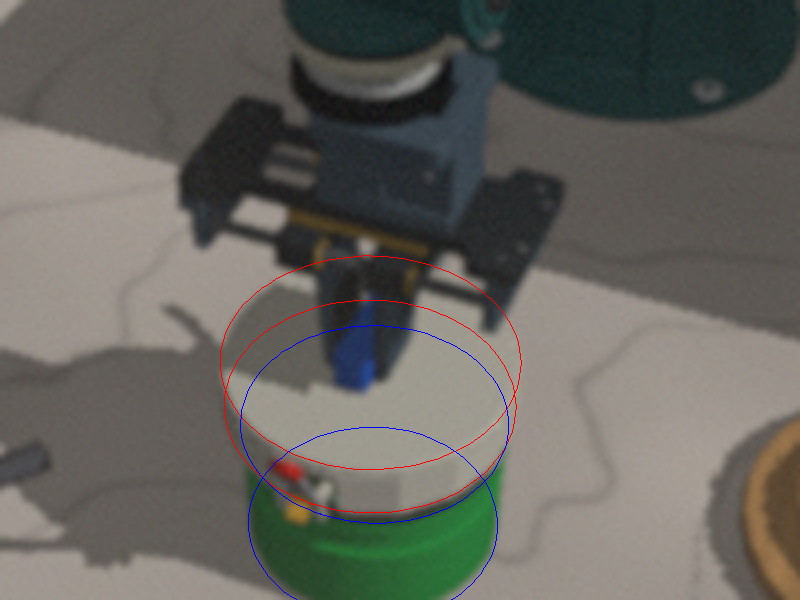

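Emit:
carry_out(
  increments="0 0 -0.003 1 -4 4 1;0 0 0 0 0 6 1;0 0 0 0 0 4 1;0 0 0 0 0 0 1",
)

```text
clock: 26.25
tool_pos: [0.5787, 0.0137, 0.129]
tcp_rot: [[1.0, -0.0, 0.002], [-0.0, -1.0, -0.001], [0.002, 0.001, -1.0]]
wrist_force: [-0.1, 0.2, -3.3]
opening: 0.0199
```

Emit:
carry_out(
  increments="0 0 0 -0.5 0.5 3 1;0 0 0 0 0 3 1;0 0 0 0 0 2 1",
)

```text
clock: 26.55
tool_pos: [0.5784, 0.0132, 0.1207]
tcp_rot: [[1.0, 0.0, 0.002], [0.0, -1.0, -0.001], [0.002, 0.001, -1.0]]
wrist_force: [0.1, 0.3, -3.1]
opening: 0.0197
```

Skirt is over the collar with no side force. Continue down to the gasket (TCP ≈ 0.105).

Emit:
carry_out(
  increments="0 0 0 0 0 5 1;0 0 0 0 0 4 1;0 0 0 0 0 3 1;0 0 0 0 0 2 1",
)

```text
clock: 26.95
tool_pos: [0.5783, 0.0131, 0.1053]
tcp_rot: [[1.0, 0.0, 0.002], [0.0, -1.0, -0.001], [0.002, 0.001, -1.0]]
wrist_force: [0.2, 1.0, -3.3]
opening: 0.0194
```

Emit:
carry_out(
  increments="0 0 0 0 0 2 1;0 0 0 0 0 2 1;0 0 0 0 0 2 1",
)

```text
clock: 27.25
tool_pos: [0.5784, 0.0131, 0.0997]
tcp_rot: [[1.0, 0.0, 0.001], [0.0, -1.0, -0.001], [0.001, 0.001, -1.0]]
wrist_force: [-4.7, 0.3, 9.6]
opening: 0.0202
```

Emit:
carry_out(
  increments="0 0 0 0 0 2 1;0 0 0 0 0 2 1",
  force=60,
)

```text
clock: 27.45
tool_pos: [0.5784, 0.0131, 0.0996]
tcp_rot: [[1.0, 0.0, -0.001], [0.0, -1.0, -0.001], [-0.001, 0.001, -1.0]]
wrist_force: [-20.8, 0.5, 38.4]
opening: 0.0196
```

Emit:
carry_out(
  increments="0 0 0 0 0 -0.5 0.5;0 0 0 0 0 0 -0.5;0 0 0 0 0 0 -1;0 0 0 0 0 0 -1;0 0 0 0 0 -20 -1;0 0 0 0 0 -45 -1;0 0 0 0 0 -45 -1;0 0 0 0 0 0 -1",
)

```text
clock: 28.25
tool_pos: [0.5788, 0.0132, 0.2135]
tcp_rot: [[1.0, 0.0, -0.002], [0.0, -1.0, -0.001], [-0.002, 0.001, -1.0]]
wrist_force: [0.5, 0.4, 0.1]
opening: 0.0763
```

Run:
```python
from h import *
s=status.get_state();im=snapshot("wrist");cv2.imwrite("pics/w16.png",im);im=snapshot("scene")
big=cv2.resize(im[120:260,220:370],(643,600),interpolation=2);cv2.imwrite("pics/s16c.png",big)
print(s["tool_pos"],s["tcp_rot"].round(3),s["opening"])
```

```text
[0.57875552 0.01324883 0.21345775] [[ 1.     0.    -0.002]
 [ 0.    -1.    -0.001]
 [-0.002  0.001 -1.   ]] 0.07628775311820636
```

View pics/w16.png

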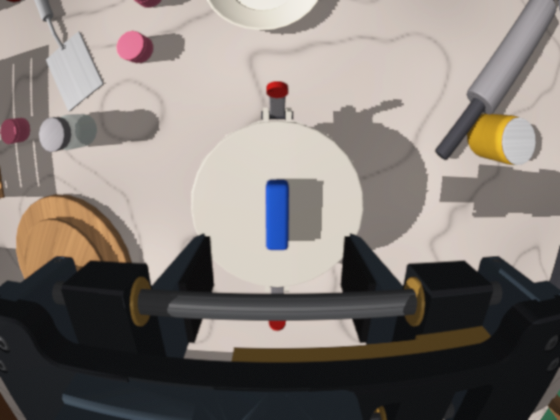

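View pics/s16c.png

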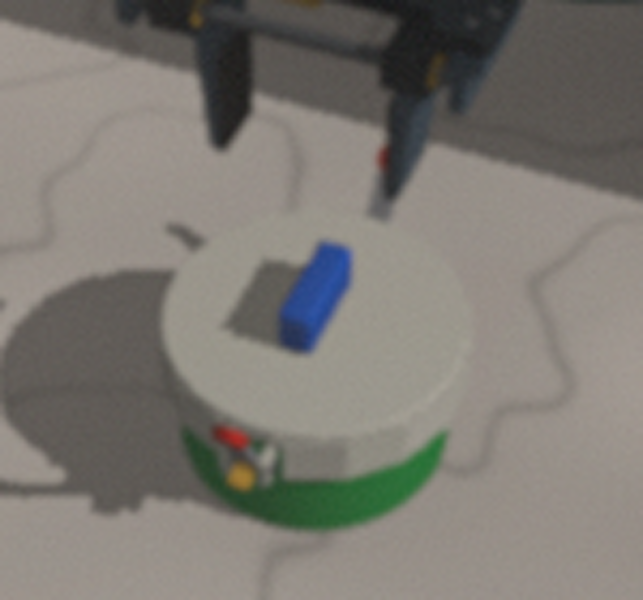

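Emit:
carry_out(
  increments="0 0 0 25 0 0 1;0 0 0 25 0 0 1;0 0 0 18 0 0 1;0 0 0 0 0 0 1;0 0 0 0 0 0 1;0 0 0 0 0 40 1;0 0 0 0 0 40 1;0 0 0 0 0 15 1;0 0 0 0 0 0 1",
  force=20,
)

```text
clock: 29.25
tool_pos: [0.6368, 0.0132, 0.1006]
tcp_rot: [[1.0, 0.0, -0.02], [0.0, -1.0, -0.001], [-0.02, 0.001, -1.0]]
wrist_force: [-0.1, -0.3, 0.9]
opening: 0.0178
```

Run:
```python
from h import *
s=status.get_state();im=snapshot("wrist");cv2.imwrite("pics/w17.png",im);im=snapshot("scene")
big=cv2.resize(im[120:260,220:370],(643,600),interpolation=2);cv2.imwrite("pics/s17c.png",big)
print(s["opening"]);plan([.648,.013,.106],0)
```

```text
0.017764074315042486
turn [0.0011 0.0172 0.0002] shift mm [ 9.6  0.2 -3.2] shift in target frame [ 9.6  0.2 -3. ]
```

View pics/w17.png

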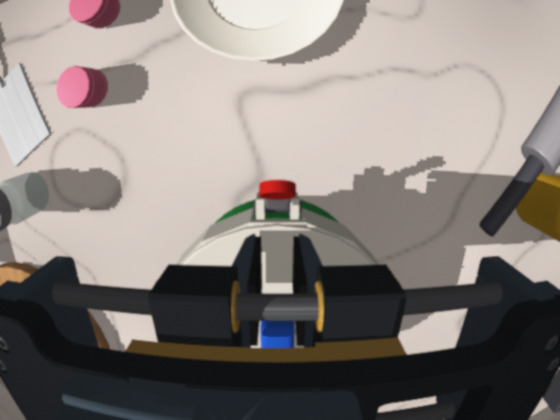

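View pics/s17c.png

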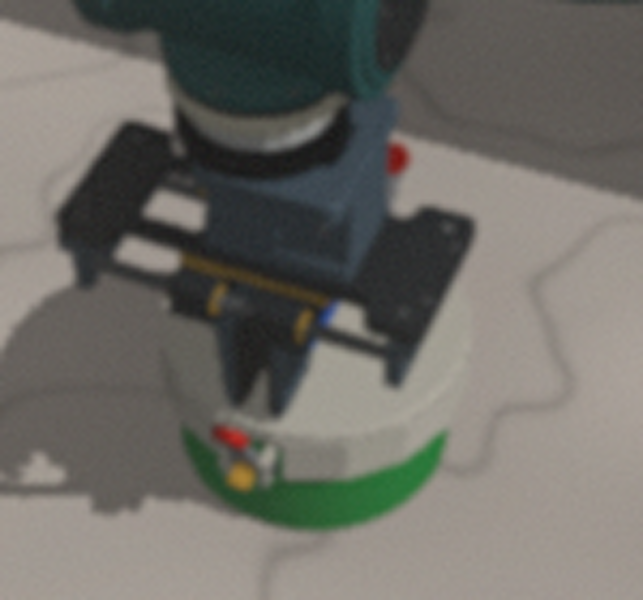

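Emit:
carry_out(
  increments="0 0.017 0 0 0 -5 1;0 0 0 0 0 0 1;0 0 0 8 0 0 1;0 0 0 10 0 0 1;0 0 0 10 0 0 1",
)

```text
clock: 29.85
tool_pos: [0.6705, 0.0133, 0.1148]
tcp_rot: [[1.0, 0.0, 0.009], [0.0, -1.0, -0.001], [0.009, 0.001, -1.0]]
wrist_force: [-2.4, -0.4, -1.3]
opening: 0.0004
```

Emit:
carry_out(
  increments="0 -0.009 0 8 0 6 1;0 0 0 8 0 8 1;0 0 0 8 0 8 1;0 0 0 4 0 8 1",
)

```text
clock: 30.25
tool_pos: [0.7029, 0.0132, 0.083]
tcp_rot: [[1.0, 0.0, -0.0], [0.0, -1.0, -0.001], [-0.0, 0.001, -1.0]]
wrist_force: [-1.7, -0.3, 1.8]
opening: 0.0007
```

Run:
```python
from h import *
s=status.get_state();im=snapshot("wrist");cv2.imwrite("pics/w18.png",im);im=snapshot("scene")
big=cv2.resize(im[120:260,220:370],(643,600),interpolation=2);cv2.imwrite("pics/s18c.png",big)
print(s["opening"]);plan([.700,.013,.09],0)
```

```text
0.0007049196197137636
turn [0.0012 0.0016 0.0002] shift mm [-1.9  0.2 -7.8] shift in target frame [-1.9  0.2 -7.8]
```

View pics/w18.png

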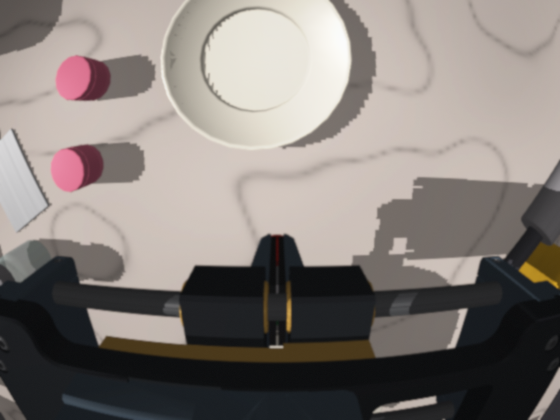

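View pics/s18c.png

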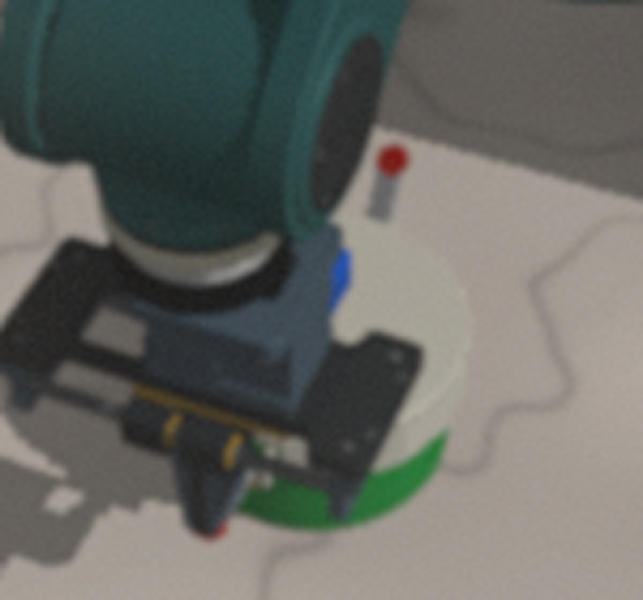

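Emit:
carry_out(
  increments="0 0 0 0 0 10 1;0 0 0 0 0 12 1;0 0 0 0 0 12 1;0 0 0 0 0 12 1;0 0 0 0 0 4 1;0 0 0 0 0 0 1",
)

```text
clock: 30.95
tool_pos: [0.7022, 0.0131, 0.0289]
tcp_rot: [[1.0, 0.0, 0.001], [0.0, -1.0, -0.001], [0.001, 0.001, -1.0]]
wrist_force: [2.0, 0.5, 0.4]
opening: 0.0009
```

Emit:
carry_out(
  increments="0 0 0 -6 0 0 1;0 0 0 -6 0 1 1;0 0 0 -4 0 0 1;0 0 0 -2 0 0 1",
)

```text
clock: 31.35
tool_pos: [0.6831, 0.0132, 0.0283]
tcp_rot: [[1.0, 0.0, 0.002], [0.0, -1.0, -0.001], [0.002, 0.001, -1.0]]
wrist_force: [2.4, -0.5, -1.3]
opening: 0.0004
```

Emit:
carry_out(
  increments="0 0 0 -2 0 0 1;0 0 0 -2 0 0 1;0 0 0 -2 0 0 1",
)

```text
clock: 31.65
tool_pos: [0.6801, 0.0131, 0.0296]
tcp_rot: [[1.0, 0.0, 0.011], [0.0, -1.0, -0.001], [0.011, 0.001, -1.0]]
wrist_force: [18.7, 1.1, -14.8]
opening: 0.0006
```

Emit:
carry_out(
  increments="0 0 0 10 0 0 1;0 0 0 30 0 0 1;0 0 0 30 0 -20 1;0 0 0 20 0 -45 1;0 0 0 0 0 -45 1;0 0 0 0 0 -45 1;0 0 0 -30 0 -20 1;0 0 0 0 0 0 1",
)

```text
clock: 32.45
tool_pos: [0.7404, 0.0134, 0.2113]
tcp_rot: [[1.0, 0.0, 0.003], [0.0, -1.0, -0.001], [0.003, 0.001, -1.0]]
wrist_force: [1.8, -0.4, -0.6]
opening: 0.0002
```

Run:
```python
from h import *
s=status.get_state();im=snapshot("wrist");cv2.imwrite("pics/w19.png",im);im=snapshot("scene")
big=cv2.resize(im[120:260,220:370],(643,600),interpolation=2);cv2.imwrite("pics/s19c.png",big)
print(s["opening"]);plan([.50,.013,.22],0)
```

```text
0.00020766527222270954
turn [ 0.0012 -0.0019  0.0001] shift mm [-241.7    0.3  -11.4] shift in target frame [-241.7    0.3  -10.9]
```

View pics/w19.png

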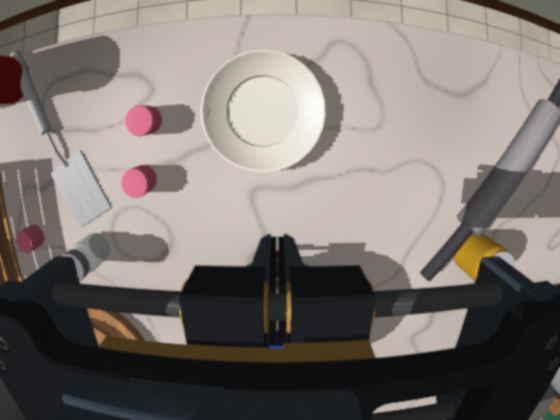

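View pics/s19c.png

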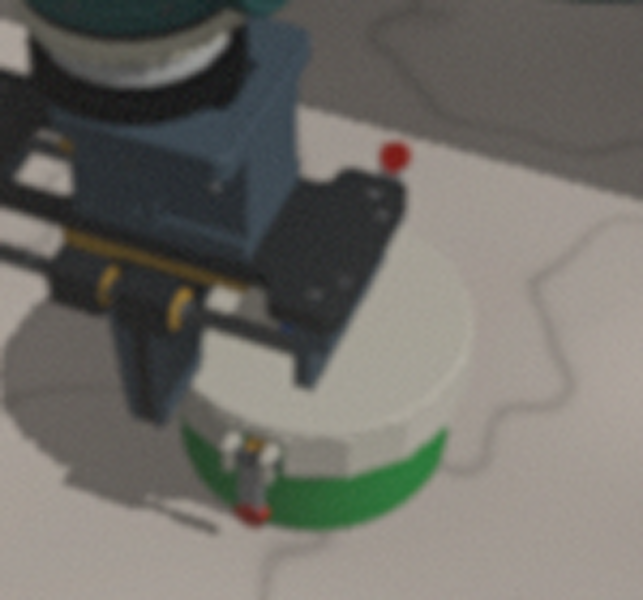

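Emit:
carry_out(
  increments="0 0 0 -45 0 -5 1;0 0 0 -45 0 -5 1;0 0 0 -45 0 0 1;0 0 0 -45 0 0 1;0 0 0 -40 0 0 1;0 0 0 -10 0 0 1;0 0 0 0 0 0 1",
)

```text
clock: 33.25
tool_pos: [0.503, 0.0132, 0.2103]
tcp_rot: [[1.0, -0.0, -0.012], [-0.0, -1.0, -0.001], [-0.012, 0.001, -1.0]]
wrist_force: [0.3, -0.3, 0.5]
opening: 0.0004
```

Run:
```python
from h import *
plan([.505,.013,.115],0)
s=status.get_state();cv2.imwrite("pics/w20.png",snapshot("wrist"))
```

```text
turn [ 0.001   0.0118 -0.0001] shift mm [ 3.1  0.1 95.3] shift in target frame [ 2.   0.2 95.3]
```

Emit:
carry_out(
  increments="0 0.012 0 2 0 30 1;0 0 0 0 0 30 1;0 0 0 0 0 25 1;0 0 0 0 0 0 1",
)

```text
clock: 33.7
tool_pos: [0.513, 0.013, 0.1228]
tcp_rot: [[1.0, -0.0, 0.004], [-0.0, -1.0, -0.001], [0.004, 0.001, -1.0]]
wrist_force: [-0.8, -0.2, -0.3]
opening: 0.0005
```

Run:
```python
from h import *
plan([.505,.013,.115],0)
```

```text
turn [ 0.0011 -0.0043 -0.0002] shift mm [-8.1 -0.   7.7] shift in target frame [-8.   0.   7.8]
```

Emit:
carry_out(
  increments="0 -0.004 0 -4 0 6 1;0 0 0 -8 0 6 1;0 0 0 -10 0 0 1;0 0 0 -8 0 0 1;0 0 0 -8 0 0 1",
)

```text
clock: 34.2
tool_pos: [0.4764, 0.0129, 0.1123]
tcp_rot: [[1.0, -0.0, 0.003], [-0.0, -1.0, -0.001], [0.003, 0.001, -1.0]]
wrist_force: [3.2, 0.0, 0.7]
opening: 0.0005
```

Emit:
carry_out(
  increments="0 0 0 -8 0 6 1;0 0 0 -8 0 8 1;0 0 0 -8 0 8 1;0 0 0 -4 0 8 1",
)

```text
clock: 34.6
tool_pos: [0.4474, 0.0129, 0.0823]
tcp_rot: [[1.0, -0.0, 0.009], [-0.0, -1.0, -0.001], [0.009, 0.001, -1.0]]
wrist_force: [1.8, -0.8, 1.5]
opening: 0.0007
```

Emit:
carry_out(
  increments="0 -0.009 0 0 0 10 1;0 0 0 0 0 12 1;0 0 0 0 0 12 1;0 0 0 0 0 12 1;0 0 0 0 0 4 1;0 0 0 0 0 0 1",
)

```text
clock: 35.2
tool_pos: [0.4453, 0.0128, 0.0256]
tcp_rot: [[1.0, -0.0, -0.007], [-0.0, -1.0, -0.001], [-0.007, 0.001, -1.0]]
wrist_force: [0.4, 1.1, 0.6]
opening: 0.0005
```

Emit:
carry_out(
  increments="0 0.007 0 6 0 -2 1;0 0 0 6 0 0 1;0 0 0 5 0 0 1;0 0 0 3 0 0 1",
)

```text
clock: 35.6
tool_pos: [0.4659, 0.0129, 0.0279]
tcp_rot: [[1.0, -0.0, -0.001], [-0.0, -1.0, -0.001], [-0.001, 0.001, -1.0]]
wrist_force: [-2.1, -0.0, -1.5]
opening: 0.0004
```

Emit:
carry_out(
  increments="0 0 0 2 0 0 1;0 0 0 2 0 0 1;0 0 0 2 0 0 1;0 0 0 2 0 0 1",
)

```text
clock: 36.0
tool_pos: [0.4695, 0.0129, 0.0271]
tcp_rot: [[1.0, -0.0, -0.012], [-0.0, -1.0, -0.001], [-0.012, 0.001, -1.0]]
wrist_force: [-15.6, -0.8, 10.3]
opening: 0.0005
```

Emit:
carry_out(
  increments="0 0 0 -8 0 0 1;0 0 0 -15 0 0 1;0 0 0 0 0 -30 1;0 0 0 0 0 -45 1;0 0 0 0 0 -45 1;0 0 0 0 0 -45 1;0 0 0 0 -45 -30 1;0 0 0 0 -45 0 1;0 0 0 0 -45 0 1;0 0 0 0 -45 0 1;0 0 0 0 -45 0 1;0 0 0 0 0 0 1",
)

```text
clock: 37.2
tool_pos: [0.4438, 0.2413, 0.2304]
tcp_rot: [[1.0, -0.005, 0.003], [-0.005, -1.0, 0.005], [0.003, -0.005, -1.0]]
wrist_force: [-0.1, -0.1, 0.2]
opening: 0.0005
```

Run:
```python
from h import *
s=status.get_state();print(s["clock"],s["tool_pos"])
im=snapshot("top");sc=snapshot("scene");cv2.imwrite("pics/tF.png",im);cv2.imwrite("pics/sF.png",sc)
for n,i in (("top",im),("scene",sc)):
    hsv=cv2.cvtColor(i,cv2.COLOR_BGR2HSV)
    rd=((hsv[...,0]<8)|(hsv[...,0]>172))&(hsv[...,1]>150)&(hsv[...,2]>60)
    k,l,st,ce=cv2.connectedComponentsWithStats(rd.astype(np.uint8))
    print(n,[(ce[j].round(1).tolist(),int(st[j,4])) for j in range(1,k) if st[j,4]>3])
    b=(hsv[...,0]>105)&(hsv[...,0]<130)&(hsv[...,1]>150)
    ys,xs=np.where(b&(np.hypot(np.indices(b.shape)[1]-(284 if n=="top" else 294),np.indices(b.shape)[0]-(221 if n=="top" else 190))<40));print("bar",xs.mean() if len(xs) else None,ys.mean() if len(ys) else None,len(xs))
    for sx in(1,-1):
        print("exp down tip",proj(n,[.5755+sx*.087,.013,.024]),"exp up tip",proj(n,[.5755+sx*.112,.013,.122]))
    print("exp bar",proj(n,[.5755,.013,.123]))
    print("salt/tin px exp",proj(n,[.66,.2616,.075]),proj(n,[.6521,-.2625,.08]))
hsv=cv2.cvtColor(im,cv2.COLOR_BGR2HSV)
m=(hsv[...,1]<40)&(hsv[...,2]>170)
d=cv2.absdiff(im,cv2.imread("pics/top0.png")).max(2)
for nm,(u,v) in dict(salt=(190,191),tin=(386,192),cover=(172,264)).items(): print(nm,d[v-12:v+12,u-12:u+12].mean().round(1))
```

```text
37.2 [0.44381163 0.24132468 0.23043343]
top [([149.2, 110.5], 327), ([91.9, 112.8], 303), ([59.3, 168.3], 423), ([94.5, 167.7], 364)]
bar 281.8787878787879 218.03030303030303 33
exp down tip (np.float64(282.3976693453501), np.float64(191.96864854219467)) exp up tip (np.float64(282.6221800030663), np.float64(177.1246254978563))
exp down tip (np.float64(283.0256349432014), np.float64(254.40198858468125)) exp up tip (np.float64(283.51199670706444), np.float64(264.7925251626045))
exp bar (np.float64(283.06629183253), np.float64(220.46496482252778))
salt/tin px exp (np.float64(190.0069048769495), np.float64(191.13667497425837)) (np.float64(385.99369676564163), np.float64(191.9876054135956))
scene [([536.2, 354.7], 862), ([419.0, 408.0], 5)]
bar 293.6363636363636 188.01136363636363 176
exp down tip (np.float64(278.3751185898731), np.float64(240.39847045972934)) exp up tip (np.float64(272.5711590347859), np.float64(221.1208853333308))
exp down tip (np.float64(306.4189563767045), np.float64(189.11610334390824)) exp up tip (np.float64(311.7158118555078), np.float64(153.71504668907247))
exp bar (np.float64(293.61847876243024), np.float64(184.57169259248946))
salt/tin px exp (np.float64(391.7263425720889), np.float64(264.10318982971364)) (np.float64(173.44343725539863), np.float64(185.851824131872))
salt 13.1
tin 13.9
cover 101.5
```

Run:
```python
from h import *
sc=cv2.imread("pics/sF.png");s0=cv2.imread("pics/scene0.png")
for (u,v) in [(278,240),(306,158),(311,153)]:
    w=sc[v-8:v+9,u-8:u+9].astype(int);r=w[...,2]-np.maximum(w[...,0],w[...,1]);k=np.unravel_index(r.argmax(),r.shape);print((u,v),"max redness",r.max(),(u-8+k[1],v-8+k[0]),w[k])
s0=cv2.imread("pics/s2.png")
for nm,(u,v,h) in dict(salt=(392,275,14),tin=(175,197,14),cover=(434,222,30)).items():
    t=s0[v-h:v+h,u-h:u+h];R=cv2.matchTemplate(sc[v-h-12:v+h+12,u-h-12:u+h+12],t,cv2.TM_CCOEFF_NORMED);_,mx,_,l=cv2.minMaxLoc(R);print(nm,round(mx,3),l[0]-12,l[1]-12)
```

```text
(278, 240) max redness 64 (np.int64(281), np.int64(240)) [ 52  61 125]
(306, 158) max redness 10 (np.int64(312), np.int64(153)) [133 140 150]
(311, 153) max redness 10 (np.int64(312), np.int64(153)) [133 140 150]
salt 0.997 0 0
tin 0.998 0 0
cover 0.99 0 0
```

Run:
```python
from h import *
s=status.get_state();w=snapshot("wrist").astype(int);cv2.imwrite("pics/wF.png",w.astype(np.uint8))
r=w[...,2]-np.maximum(w[...,0],w[...,1])
for nm,a in (("2.67",2.67),("2.4",2.4),("2.0",2.0),("1.13",1.13),("0",0)):
    e=np.radians(65)-a
    print(nm,np.round(proj("wrist",[.4885-.052*np.cos(e),.013,.074+.052*np.sin(e)],s),1))
k,l,st,ce=cv2.connectedComponentsWithStats((r>45).astype(np.uint8))
print([(ce[j].round(1).tolist(),int(st[j,4])) for j in range(1,k) if st[j,4]>5])
```

```text
2.67 [451.2 155.5]
2.4 [451.2 166.3]
2.0 [453.6 181.6]
1.13 [467.8 203.7]
0 [493.9 187.6]
[([0.8, 2.8], 20), ([41.1, 3.6], 120), ([151.3, 7.7], 400), ([46.7, 43.7], 1276), ([43.2, 87.3], 796), ([112.9, 77.4], 7), ([203.9, 166.7], 19307), ([450.8, 154.6], 33)]
```

The red end of the rear arm is seen at (450.8,154.6). That agrees with the full-stop angle of 2.67 (451.2,155.5).

```bash
python3 -c "
from bench import r,status
print(r.finish_job());print(status.get_state()['clock'])"
```

```text
the job is handed in; nothing more can be done
None
the job is handed in; nothing more can be done
```

The job is done and handed in at about 37 s of the 210 s allowed; `finish_job` gives no verdict.

**What I did**
- I laid the wooden cover flat near the middle of the chapati board.
- I stood both pots present (one brown or orange, one olive green) in the canister, gripped at 7 N. I saw only two pots that were not pink lookalikes.
- I pushed the lid down with about 38 N. The tool then sat at the fully-home height (0.0996 m measured, 0.0997 m expected) and moved no further.
- I swung the +x cam arm to its stop, then the -x arm.

**Last checks**
- **Front arm (+x):** the red end shows at the down position in the scene picture.
- **Rear arm (-x):** the red end is at wrist pixel (450.8, 154.6); the full stop of 2.67 rad should show at (451.2, 155.5).
- **Bystanders and cover:** the salt jar, tin and cover had not shifted in the scene camera since the cover was laid down.

**Not fully checked**
- The robot arm hid most of the lid in the final top view, so that view could not confirm the lid.
- In the scene view the blue bar was about 3 px below where I predicted its top, probably because its side face is also visible.
- I had used all 40 picture views, so the final checks were numerical only.

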